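# Comb loose axles into a grooved tray

### The job

Take the hand rake out of its rest, set it down gently over the flat landing at the end of the grooved tray, and comb it from there lengthwise through the tray, its two feet riding lightly on the tray's side rails (never pressed hard), until all four loose axles lie down in the grooves, parallel to them. Move the axles with the rake only, not with the gripper, then stand the rake back in its rest and let go; leave the other things on the bench alone.

Things in the scene. Friction and masses are not known exactly. Their poses are not given: they have to be found in the camera images.
- tray: fixed off-white hard tray, 160 (x) by 270 (y) mm, let into the bench to a depth that varies by 10 mm; heights here are above its origin (centre). Eleven grooves run along x, 106 long, 13 wide, 19 apart, from y = -76 to y = 114, floor at 4 mm; ridge tops 14.5 mm; rim 30 mm. An axle down in a groove has its middle at 9 mm, its top just under the ridges
- tray_rail (a point): point on top of the tray's +x rail, at half its length (tray frame x 63.5, y 0, height 24.5 mm). The flat side rails run along y, one on either side of the grooves, |x| 53 to 74 mm, from end to end; axles cannot get onto them. More than 25 N would mark them
- tray_landing (a point): middle of the flat landing at the tray's -y end, y -125 to -82 mm, at ridge height (tray frame x 0, y -104, height 14.5 mm). No axles lie there at the start: room to set the rake down and begin, combing towards +y. At the +y end the grooves go right up to the rim (inner face y = 125 mm)
- rake: aluminium hand rake, some 250 g, rigid, no spring. Origin mid-row at tooth-tip height; z up, x along the row of eight teeth (x -50 to 50 mm). At each end (x = -63, 63 mm) a foot 12 mm wide, sole 8 mm above the tooth tips; crossbar 142 (x) by 18 (y), z 20 to 34 mm. Feet on the tray's rails: origin 16.5 mm above the tray's origin, tooth tips 2 mm above the ridges, passing over seated axles
- rake_grip (a point): centre of the rake's black upright grip, a block 44 (x) by 24 (y) mm, from 40 to 90 mm above the tooth tips; this point is 65 mm above them
- rest: fixed wooden rest, 170 (x) by 60 (y) by 30 mm high; origin at the middle of its underside. A slot 146 (x) by 26 (y) mm, floor at 4 mm, in which the rake starts, standing on its teeth, its x along the rest's x
- axle1: loose plain steel axle, a round rod 10 mm in diameter and 80 mm long, 48 g; origin at its middle, x along the rod. It starts lying askew across the ridges of the tray (middle 5 mm above the ridge tops). Pushed sideways by the teeth it turns parallel to the grooves and drops into a free one; if it jams, drawing the rake back a little frees it
- axle2: loose plain steel axle, a round rod 10 mm in diameter and 80 mm long, 48 g; origin at its middle, x along the rod. It starts lying askew across the ridges of the tray (middle 5 mm above the ridge tops). Pushed sideways by the teeth it turns parallel to the grooves and drops into a free one; if it jams, drawing the rake back a little frees it
- axle3: loose plain steel axle, a round rod 10 mm in diameter and 80 mm long, 48 g; origin at its middle, x along the rod. It starts lying askew across the ridges of the tray (middle 5 mm above the ridge tops). Pushed sideways by the teeth it turns parallel to the grooves and drops into a free one; if it jams, drawing the rake back a little frees it
- axle4: loose plain steel axle, a round rod 10 mm in diameter and 80 mm long, 48 g; origin at its middle, x along the rod. It starts lying askew across the ridges of the tray (middle 5 mm above the ridge tops). Pushed sideways by the teeth it turns parallel to the grooves and drops into a free one; if it jams, drawing the rake back a little frees it
- wrench: spanner lying on the bench, a bystander
- oil_can: white plastic can 56 mm across, 120 mm high, standing on the bench, a bystander; origin under its centre
- lockring: dark steel ring 48 mm across, 12 mm high, a bystander
- socket: dark steel socket 32 mm across, 65 mm high, standing, a bystander; origin under its centre
Not all that is in view belongs to the job. What is shaped like the axle1 but green is not meant.

How it is judged (in metres and radians):
On the way, in this order (a step that is already met when the one before it is completed fails the run):
1. the rake has been lifted out of its rest (z of rake in the frame of rest above 0.04 m), for 0.1 s.
2. the rake's feet rest on the tray's rails over the flat landing (contact force between rake and tray above 0.5 N and z of rake in the frame of tray below 0.019 m and y of rake in the frame of tray between -0.125 and -0.075 m), for 0.2 s.
3. the rake rides through the middle of the tray with its feet on the rails (contact force between rake and tray above 0.5 N and z of rake in the frame of tray below 0.019 m and y of rake in the frame of tray between -0.035 and 0.035 m), for 0.2 s.
4. all four axles lie down in grooves, parallel to them (z of axle1 in the frame of tray between 0.006 and 0.0115 m and angle between the x axis of each of axle1, axle2, axle3, axle4 and the x axis of tray, either way round below 0.1 rad and x of axle1 in the frame of tray between -0.05 and 0.05 m and y of axle1 in the frame of tray between -0.09 and 0.122 m and z of axle2 in the frame of tray between 0.006 and 0.0115 m and x of axle2 in the frame of tray between -0.05 and 0.05 m and y of axle2 in the frame of tray between -0.09 and 0.122 m and z of axle3 in the frame of tray between 0.006 and 0.0115 m and x of axle3 in the frame of tray between -0.05 and 0.05 m and y of axle3 in the frame of tray between -0.09 and 0.122 m and z of axle4 in the frame of tray between 0.006 and 0.0115 m and x of axle4 in the frame of tray between -0.05 and 0.05 m and y of axle4 in the frame of tray between -0.09 and 0.122 m), for 0.2 s.
At the end, for the whole second after the job is handed in: All four axles at rest down in grooves (middle 6 to 11.5 mm above the tray's origin, within 0.1 rad of parallel); the rake still and released in its rest's slot, tooth tips under 8 mm above the rest's underside, within 0.15 rad of upright, 12 mm in x and 8 mm in y of centre (all of step 4 and x of rake in the frame of rest between -0.012 and 0.012 m and y of rake in the frame of rest between -0.008 and 0.008 m and z of rake in the frame of rest below 0.008 m and angle between rake's own z axis and vertical below 0.15 rad and linear speed of each of rake, axle1, axle2, axle3, axle4 below 0.02 m/s); the robot touches nothing.
It fails at once if the rake is pressed or knocked against the tray with more than 25 N (contact force between rake and tray above 25 N).
It fails at once if the gripper or arm touches an axle (contact force between any of the fingers, the arm and axle1 above 0.5 N or contact force between any of the fingers, the arm and axle2 above 0.5 N or contact force between any of the fingers, the arm and axle3 above 0.5 N or contact force between any of the fingers, the arm and axle4 above 0.5 N).
It fails at once if a bystander is moved by more than 20 mm (distance of any of wrench, oil_can, lockring, socket from where it was at the start of the episode above 0.02 m).
It also fails if it takes over 69 s, if anything falls off the work surface, if the arm or the gripper's body presses on something with over 40 N, if the wrist force passes 120 N, or if a joint passes its speed limit or range.

### The arm

A 6-joint arm with a two-finger parallel gripper is mounted at the origin on the work surface. World frame = base frame: x ahead of the robot, y to its left, z up, the work surface at z = 0. Lengths are in m, angles in degrees, forces in N, time in s.
With the tool pointing down it reaches from about 0.35 to 0.875 m from the base axis. Payload 4.2 kg.
Tool frame: the origin (TCP) lies at the very end of the fingers, on their centre line; the grasp point (between the pads) lies 19 mm behind it; z points along the fingers, x is the direction in which the jaws open and shut, and the axes are right-handed (so a half turn about z gives the same grasp; the last joint's range is limited). The gripper opens to 87 mm and grips with 3 to 60 N. Pads are 19 mm wide; open, the fingers measure 117 mm over their backs; the gripper's body (75 mm by 190 mm) begins 51 mm behind the grasp point.
Start: joints at [-59.84, 22.042, 0.453, 0, -68.411, -14.817], TCP at [0.165, -0.603, 0.223] pointing down, gripper open.
Joint ranges: [-179.83, 179.83], [-69.29, 118.12], [-61.27, 80.66], [-181.25, 117.63], [-171.15, -9.14], [-177.46, 177.46]. Speed limits (degrees/s): [159.86, 159.86, 180, 180, 180, 180].

### API

Orientations are given as a 3x3 rotation matrix whose columns are the frame's x, y, z axes.
In Python, from station import sense, capture, finish_job gives the robot as it stands.
- The arm moves only by the shell command python3 -m crank 'ROWS' [OPENING]. ROWS is JSON, a list of rows, each a list of 4 numbers: the shift along the tool's x, y, z in m, then the turn about the tool's z in rad. A call has 1 to 5 rows; each row shifts and turns the commanded pose from where the row before left it, along the tool's axes as they then stand; what a row does not reach is not made up. A row lasts 1/12 s, in which the tool goes at most 41.7 mm and 7.16 degrees, less where a joint would pass 70% of its speed; a pose out of reach is approached as far as the arm can. A call with a gripper value outside its range is refused whole. OPENING is the finger opening in m, from 0 to 0.087, set as the call begins (- or left out, the last holds). The fingers move at their own pace and stop on an object; the grip force is fixed at half the most. Time passes only in rows, so rows that do not move let the fingers close. It gives the time, the measured TCP pose, the force and the opening at its end, in the units of the state.
- sense(): the state, without advancing time (a new reading comes with each control period).
- capture(name): name is "side" or "top" or "wrist"; returns a dict with "pixels" (384x512x3 uint8, red, green, blue), "depth" (384x512 float32, m along the optical axis (not along the pixel's ray), 0 where there is no reading), "fx", "fy", "cx", "cy" (pixels), "world_from_camera" (4x4, takes a point from camera to world coordinates); the wrist camera has in their place "hand_eye" (4x4, takes a point from camera to tool coordinates, whose origin is the TCP and whose axes are the tool frame's). Camera axes: x right, y down, z forward; pixel columns grow to the right and rows downward; lengths in m; the calibration is good to about 2 mm. A picture is of the moment at which its call begins: read the wrist's pose just before it.
- finish_job(): hands the job in, once; it reports no verdict.
The state is a dict: "time_s": time; "joints": joint angles; "joint_velocities": joint speeds; "effort": joint torques, N m; "tcp_pos": TCP position; "ee_rot": TCP orientation; "wrist_force": force on the tool from outside, world axes, zero at the start; "moment": the same for the moment, N m; "gripper_width": opening from 0.0 (shut) to 1.0 (fully open).
Only numpy, scipy, OpenCV 4.12 (cv2) and the standard library are available. Lean on these libraries where they do the work, as an engineer would, in place of code of your own. Each camera call takes 0.05 s, during which the arm holds its last target.

## Working session

There is one attempt and no reset: what is moved stays moved. The work goes in short steps, Python scripts to look and compute and a shell command to move; the robot and the scene stay as the last step left them, time stands still between calls to the robot, and variables do not carry over. Pictures are saved under pics/ and viewed, and the job is handed in when it is done.

```bash
ls; mkdir -p pics
cat > h.py <<'E'
import numpy as np,cv2
from station import sense,capture,finish_job
def save(n,c,crop=None,s=1):
    im=c['pixels'][:,:,::-1]
    if crop: im=im[crop[1]:crop[3],crop[0]:crop[2]]
    im=cv2.resize(im,None,fx=s,fy=s,interpolation=cv2.INTER_CUBIC)
    cv2.imwrite('pics/'+n,im)
def T(c,s=None):
    if 'world_from_camera' in c: return np.array(c['world_from_camera'])
    M=np.eye(4);M[:3,:3]=s['ee_rot'];M[:3,3]=s['tcp_pos'];return M@np.array(c['hand_eye'])
def cloud(c,s=None):
    M=T(c,s);d=c['depth'];v,u=np.mgrid[:d.shape[0],:d.shape[1]]
    p=np.stack([(u-c['cx'])/c['fx']*d,(v-c['cy'])/c['fy']*d,d],-1)
    return p@M[:3,:3].T+M[:3,3]
def ray(c,u,v,z,s=None):
    M=T(c,s);r=M[:3,:3]@np.array([(u-c['cx'])/c['fx'],(v-c['cy'])/c['fy'],1]);o=M[:3,3]
    return o+r*(z-o[2])/r[2]
E
python3 - <<'E'
from h import *
s=sense();print(s)
for n in ['side','top','wrist']:
    c=capture(n);save(n+'0.png',c,s=1.5);np.save('pics/'+n+'0.npy',np.dstack([cloud(c,s),c['pixels']]))
    print(n,c['fx'],c['cx'],c['cy'],T(c,s).round(3).tolist())
E
```

```text
pics
{'time_s': 0.0, 'joints': array([-5.98416237e+01,  2.20896902e+01,  3.80413674e-01, -2.95420165e-02,
       -6.84101017e+01, -1.48167796e+01]), 'joint_velocities': array([-0.06462689, -0.03222136, -0.02585729, -0.00908177, -0.00747835,
       -0.07541921]), 'effort': array([-2.89591671e-04, -3.90665174e+01,  1.87399936e+01,  4.21955913e+00,
        1.09657366e-02, -2.05873976e-04]), 'tcp_pos': array([ 0.16522587, -0.60214729,  0.22147378]), 'ee_rot': array([[-2.64389125e-01,  9.64415881e-01, -6.32195763e-04],
       [ 9.64413721e-01,  2.64389872e-01,  2.04233572e-03],
       [ 2.13680716e-03, -6.97269143e-05, -9.99997715e-01]]), 'wrist_force': array([ 0.48091271, -0.23723077, -0.69779103]), 'moment': array([-0.04022672,  0.03769469,  0.02226981]), 'gripper_width': 0.9962600821605401}
side 361.8243880756393 256.6337003423452 188.14571325833245 [[0.998, -0.049, 0.046, 0.531], [-0.067, -0.696, 0.714, -0.848], [-0.003, -0.716, -0.698, 0.821], [0.0, 0.0, 0.0, 1.0]]
top 382.1087901801095 252.7605360564001 196.25255091601952 [[-0.029, -0.989, 0.143, 0.467], [-1.0, 0.028, -0.01, -0.031], [0.006, -0.143, -0.99, 0.921], [0.0, 0.0, 0.0, 1.0]]
wrist 301.3744087401152 258.5598545514672 192.59835659702216 [[-0.264, 0.927, 0.267, 0.092], [0.964, 0.254, 0.075, -0.622], [0.002, 0.277, -0.961, 0.384], [0.0, 0.0, 0.0, 1.0]]
```

View pics/top0.png

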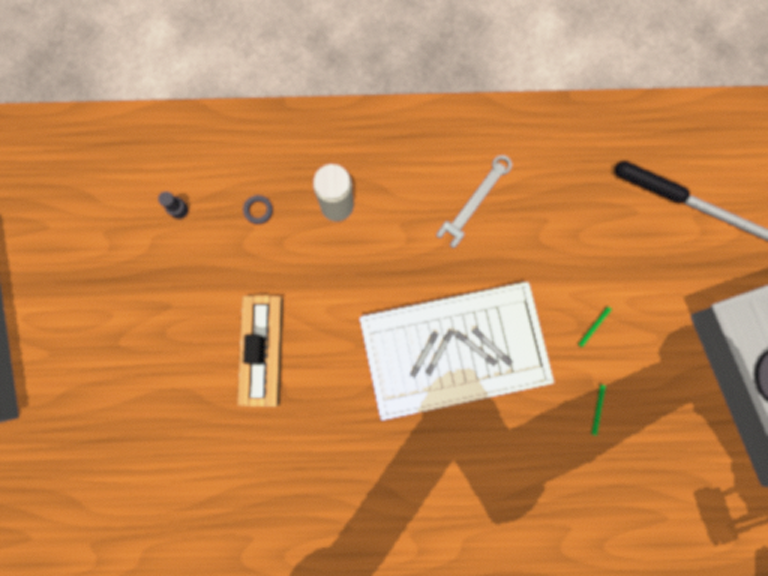

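View pics/side0.png

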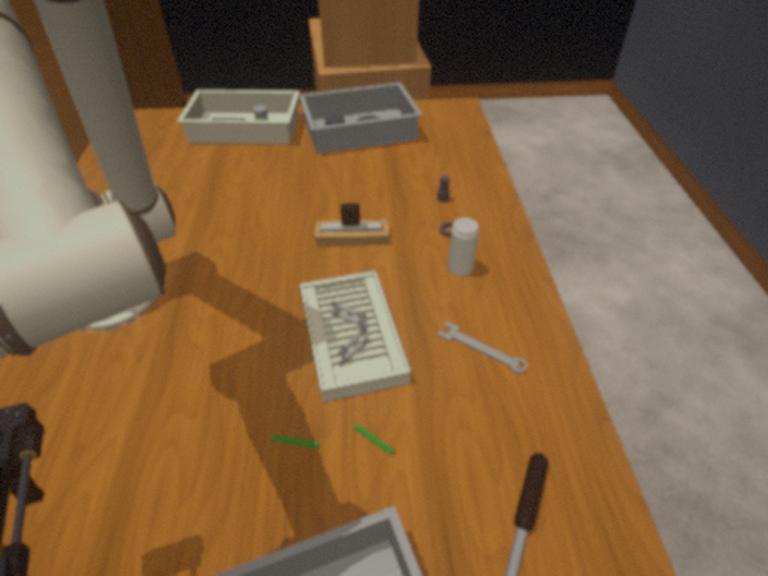

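View pics/wrist0.png

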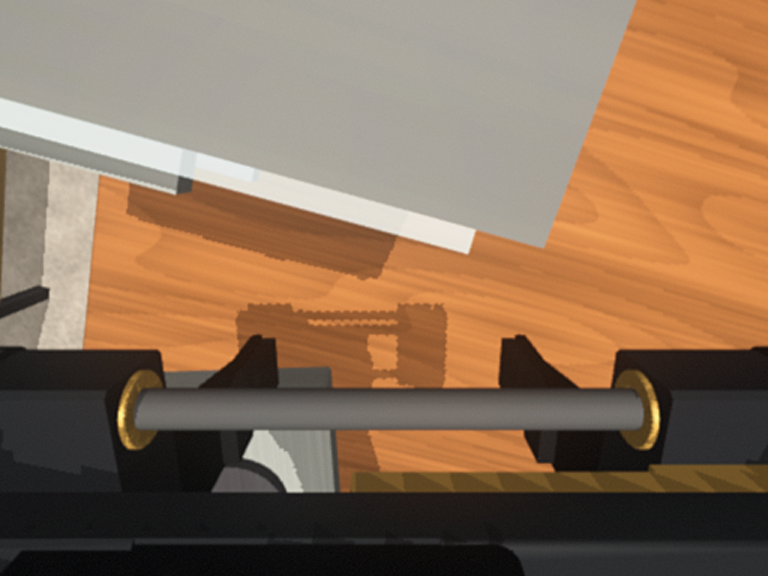

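The top view shows the rest and rake (black grip) at (258,350), the tray at (455,350) with its landing at the right end near (518,335), and four grey axles in the tray. The green rods at (594,327) and (598,410) are decoys, and the wrench, can, ring and socket stand above. The black grip could only be confused with the socket (172,205) or the screwdriver handle (650,182). The block in the wooden rest is the one I want. Next I'll measure these.

Run:
```python
from h import *
for n in ['top','side']:
    A=np.load(f'pics/{n}0.npy');P=A[...,:3];C=A[...,3:]
    x,y,z=P[...,0],P[...,1],P[...,2]
    ok=np.isfinite(z)
    # tray: whitish pixels in region
    sat=C.max(-1)-C.min(-1)
    reg=(x>.3)&(x<.62)&(y>-.33)&(y<.08)
    m=(reg&(sat<45)&(z>0.004)&(z<.06)).astype(np.uint8)
    k,l,st,ce=cv2.connectedComponentsWithStats(m)
    i=1+np.argmax(st[1:,4]);q=P[l==i]
    # high part: rim
    print(n,'tray z pct',np.percentile(q[:,2],[5,25,50,75,95,99]).round(4))
    r=cv2.minAreaRect((q[:,:2]*1000).astype(np.float32));print(r)
    reg=(x>.35)&(x<.65)&(y>.1)&(y<.26)
    m=reg&(z>.012)&(z<.06)
    q=P[m];print('rest',len(q),cv2.minAreaRect((q[:,:2]*1000).astype(np.float32)),np.percentile(q[:,2],[10,50,90]).round(4))
    m=reg&(z>.07);q=P[m];print('grip',len(q),q.mean(0),np.percentile(q[:,2],[50,90,99]))
    if len(q)>5: print(cv2.minAreaRect((q[:,:2]*1000).astype(np.float32)))
    im=np.ascontiguousarray(C.astype(np.uint8)[:,:,::-1])
im=np.load('pics/top0.npy')[...,3:].astype(np.uint8)[:,:,::-1]
a=cv2.resize(im[180:290,230:380],None,fx=5,fy=5,interpolation=cv2.INTER_CUBIC);cv2.imwrite('pics/tray_t.png',a)
a=cv2.resize(im[185:285,140:210],None,fx=5,fy=5,interpolation=cv2.INTER_CUBIC);cv2.imwrite('pics/rest_t.png',a)
```

```text
top tray z pct [0.009  0.0129 0.0228 0.0314 0.0368 0.0386]
((505.61175537109375, -154.76119995117188), (160.1962432861328, 270.07177734375), 10.175832748413086)
rest 1667 ((514.3904418945312, 149.29928588867188), (60.59294891357422, 169.549560546875), 87.78205108642578) [0.0261 0.0307 0.0385]
grip 254 [0.51231645 0.14610831 0.09207258] [0.09363506 0.0959988  0.09724701]
((512.5281372070312, 147.662109375), (23.76402473449707, 41.141090393066406), 88.17073059082031)
side tray z pct [0.0099 0.0184 0.024  0.0315 0.037  0.0386]
((508.3953857421875, -155.33810424804688), (159.8873748779297, 274.246826171875), 10.32554817199707)
rest 698 ((516.9229125976562, 147.01510620117188), (65.97840881347656, 168.68370056152344), 87.7133560180664) [0.0193 0.0305 0.0395]
grip 123 [0.5158533  0.13936477 0.08676646] [0.08950629 0.09515945 0.09649771]
((515.75830078125, 143.2034454345703), (27.38570213317871, 41.403995513916016), 85.77347564697266)
```

View pics/tray_t.png

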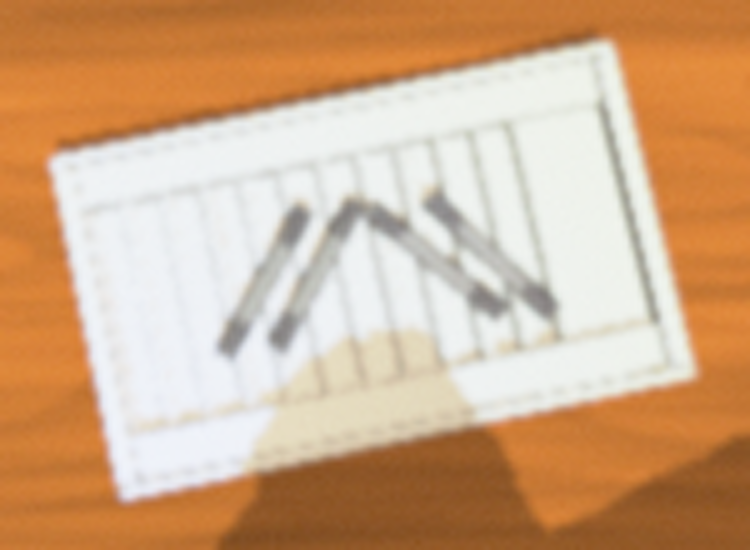

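View pics/rest_t.png

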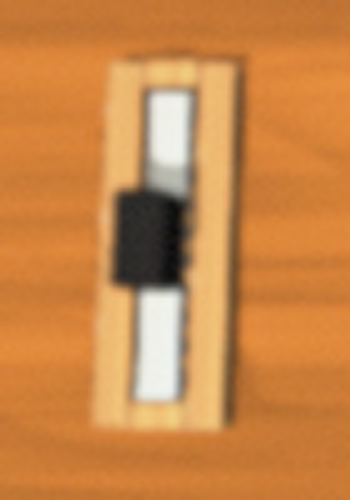

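```bash
python3 -m crank '[[0.021,0.033,-0.005,0],[0.021,0.033,-0.005,0],[0.021,0.033,-0.005,0],[0.021,0.033,-0.005,0],[0.021,0.033,-0.005,0]]'
python3 -m crank '[[0.021,0.033,-0.005,0],[0.021,0.033,-0.005,0],[0.021,0.033,-0.005,0],[0.021,0.033,-0.005,0],[0.021,0.033,-0.005,0]]'
python3 -m crank '[[0.021,0.033,-0.005,0],[0.021,0.033,-0.005,0],[0.021,0.033,-0.005,0],[0.021,0.033,-0.005,0],[0,0,0,0.09]]'
python3 -m crank '[[0,0,0,0],[0,0,0,0],[0,0,0,0]]'
python3 - <<'E'
from h import *
s=sense();c=capture('wrist');save('w1.png',c,s=1.5);np.save('pics/w1.npy',np.dstack([cloud(c,s),c['pixels']]))
print(s['tcp_pos'],s['ee_rot'],s['wrist_force'])
c=capture('top');save('t1.png',c,s=1.5);np.save('pics/t1.npy',np.dstack([cloud(c),c['pixels']]))
E
```

```text
time_s: 0.57
tcp_pos: [0.2974, -0.4562, 0.2475]
ee_rot: [[-0.264, 0.965, -0.0], [0.965, 0.264, 0.0], [0.001, -0.0, -1.0]]
wrist_force: [1.8, -0.6, 0.1]
gripper_width: 0.997
time_s: 0.98
tcp_pos: [0.4289, -0.3111, 0.2728]
ee_rot: [[-0.265, 0.964, -0.0], [0.964, 0.265, 0.0], [0.0, -0.0, -1.0]]
wrist_force: [1.0, -1.2, -0.6]
gripper_width: 0.997
time_s: 1.4
tcp_pos: [0.5373, -0.1928, 0.2926]
ee_rot: [[-0.181, 0.983, 0.002], [0.983, 0.181, 0.0], [-0.0, 0.002, -1.0]]
wrist_force: [0.8, -0.8, -0.3]
gripper_width: 0.999
time_s: 1.65
tcp_pos: [0.5324, -0.1974, 0.2922]
ee_rot: [[-0.178, 0.984, -0.001], [0.984, 0.178, 0.0], [0.0, -0.001, -1.0]]
wrist_force: [0.3, 0.1, -0.1]
gripper_width: 1.002
[ 0.53239606 -0.19743223  0.29221852] [[-1.77588201e-01  9.84104443e-01 -9.35805567e-04]
 [ 9.84104843e-01  1.77588400e-01  1.33584464e-04]
 [ 2.97649279e-04 -8.97207766e-04 -9.99999553e-01]] [ 0.25510076  0.07543321 -0.11736598]
```

View pics/w1.png

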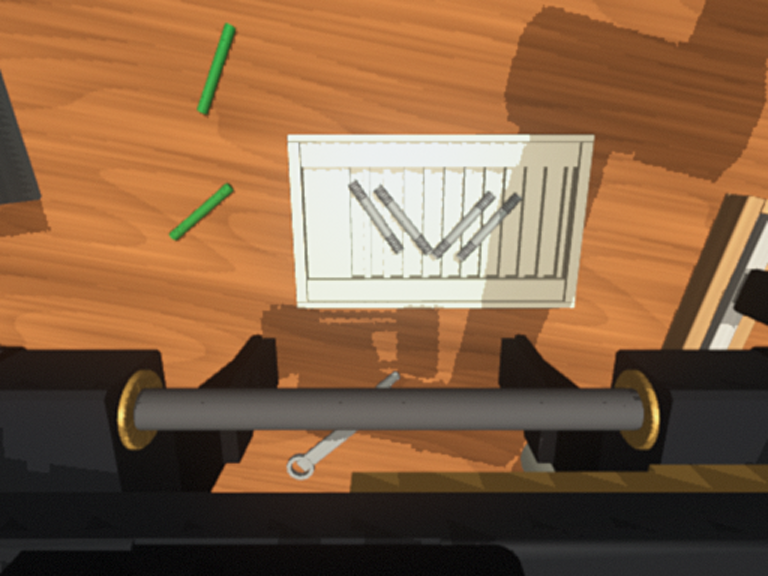

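The wrist view has the whole tray, from (290,135) to (592,305), with four grey axles at (375,215), (405,220), (465,225) and (490,228). Each pair forms a V. The landing is at the left end near (325,220).

Run:
```python
from h import *
A=np.load('pics/w1.npy');P=A[...,:3];C=A[...,3:]
x,y,z=P[...,0],P[...,1],P[...,2]
sat=C.max(-1)-C.min(-1)
reg=(x>.38)&(x<.62)&(y>-.33)&(y<.03)
m=(reg&(z>0.006)&(z<.06)).astype(np.uint8)
v,u=np.mgrid[:384,:512];m[v>215]=0
k,l,st,ce=cv2.connectedComponentsWithStats(m);i=1+np.argmax(st[1:,4]);q=P[l==i]
r=cv2.minAreaRect((q[:,:2]*1000).astype(np.float32));print(r)
for n,A in [('w',P),('t',np.load('pics/top0.npy')[...,:3])]:
  th=np.deg2rad(10.2);c0=np.array(r[0])/1000
  R=np.array([[np.cos(th),-np.sin(th)],[np.sin(th),np.cos(th)]])
  L=(A[...,:2]-c0)@R; zz=A[...,2]
  def med(a,b,c,d):
    k=(L[...,0]>a)&(L[...,0]<b)&(L[...,1]>c)&(L[...,1]<d); return k.sum(),np.median(zz[k]).round(4),zz[k].std().round(4)
  print(n,'railp',med(.056,.071,-.12,.12),'railm',med(-.071,-.056,-.12,.12),'landing',med(-.045,.045,-.12,-.085),'rim+x',med(.0755,.079,-.13,.13),'rim-x',med(-.079,-.0755,-.13,.13),'rim-y',med(-.07,.07,-.134,-.127))
  for a in np.arange(-.12,.12,.04): print(med(.056,.071,a,a+.04)[1],med(-.071,-.056,a,a+.04)[1],end=' ')
  print()
  k=(abs(A[...,0]-.5)<.25)&(abs(A[...,1])<.35)&(abs(zz)<.004);print('bench',np.median(zz[k]))
```

```text
((507.0677490234375, -154.53746032714844), (158.53988647460938, 270.26275634765625), 10.219413757324219)
w railp (np.int64(1580), np.float64(0.0308), np.float64(0.0008)) railm (np.int64(2902), np.float64(0.0311), np.float64(0.1874)) landing (np.int64(19291), np.float64(0.3843), np.float64(0.0989)) rim+x (np.int64(457), np.float64(0.0362), np.float64(0.0008)) rim-x (np.int64(395), np.float64(0.0362), np.float64(0.0009)) rim-y (np.int64(528), np.float64(0.0364), np.float64(0.0643))
0.0308 0.0307 0.0308 0.4547 0.0309 0.0308 0.0308 0.0307 0.0308 0.0308 0.0309 0.0307 
bench 0.00018560381642176993
t railp (np.int64(650), np.float64(0.0308), np.float64(0.0015)) railm (np.int64(690), np.float64(0.031), np.float64(0.0016)) landing (np.int64(562), np.float64(0.0208), np.float64(0.0016)) rim+x (np.int64(140), np.float64(0.0363), np.float64(0.0015)) rim-x (np.int64(185), np.float64(0.0364), np.float64(0.0017)) rim-y (np.int64(179), np.float64(0.0362), np.float64(0.0015))
0.031 0.0311 0.0308 0.0308 0.0308 0.0308 0.0307 0.0312 0.0309 0.0309 0.0308 0.0311 
bench 0.00042029600432219594
```

```bash
python3 -m crank '[[0.0372,0.0099,0,0],[0.0372,0.0099,0,0],[0.0372,0.0099,0,0],[0.0372,0.0099,0,0],[0.0372,0.0099,0,0]]'
python3 -m crank '[[0.0372,0.0099,0,0],[0.0372,0.0099,0,0],[0.0372,0.0099,0,0],[0.0372,0.0099,0,0.108],[0,0,0,0.108]]'
python3 -m crank '[[0,0,0,0],[0,0,0,0],[0,0,0,0]]'
python3 - <<'E'
from h import *
s=sense();c=capture('wrist');save('w2.png',c,s=1.5)
print(s['tcp_pos'],s['ee_rot'][0])
P=cloud(c,s);np.save('pics/w2.npy',np.dstack([P,c['pixels']]))
x,y,z=P[...,0],P[...,1],P[...,2];v,u=np.mgrid[:384,:512]
reg=(x>.4)&(x<.62)&(y>.09)&(y<.21)&(v<220)
for a,b,n in[(.02,.034,'rest'),(.02,.06,'rest+bar'),(.034,.06,'bar'),(.088,.105,'griptop')]:
    q=P[reg&(z>a)&(z<b)];print(n,len(q),cv2.minAreaRect((q[:,:2]*1000).astype(np.float32)),np.median(q[:,2]))
E
```

```text
time_s: 2.17
tcp_pos: [0.5484, -0.0046, 0.2929]
ee_rot: [[-0.176, 0.984, 0.001], [0.984, 0.176, 0.0], [0.0, 0.001, -1.0]]
wrist_force: [1.8, -0.1, 0.4]
gripper_width: 1.0
time_s: 2.58
tcp_pos: [0.562, 0.1528, 0.2919]
ee_rot: [[0.039, 0.999, 0.0], [0.999, -0.039, 0.001], [0.001, 0.0, -1.0]]
wrist_force: [1.4, -0.6, 0.2]
gripper_width: 0.999
time_s: 2.83
tcp_pos: [0.5615, 0.147, 0.2928]
ee_rot: [[0.037, 0.999, 0.0], [0.999, -0.037, -0.0], [-0.0, 0.0, -1.0]]
wrist_force: [0.3, -0.6, -0.6]
gripper_width: 1.002
[0.56154797 0.14697018 0.29276406] [3.73643749e-02 9.99301703e-01 9.98634531e-05]
rest 3386 ((514.807861328125, 149.4695587158203), (60.01534652709961, 169.45741271972656), 87.69003295898438) 0.030113003023549717
rest+bar 4284 ((514.807861328125, 149.4695587158203), (60.01534652709961, 169.45741271972656), 87.69003295898438) 0.03040857333043928
bar 898 ((513.5865478515625, 148.86737060546875), (17.184371948242188, 141.01661682128906), 87.5287857055664) 0.03818424564865136
griptop 754 ((513.8048706054688, 148.46502685546875), (23.681257247924805, 43.439640045166016), 87.3260726928711) 0.09395691334700734
```

View pics/w2.png

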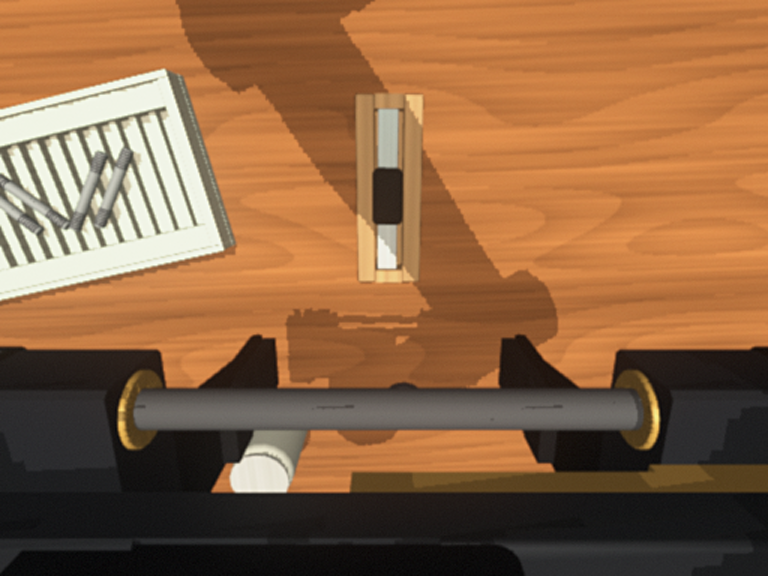

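The close view confirms the target: the black grip at (388,196) sits on the pale bar in the wooden rest. Measured sizes are 23.7×43.4 mm with the top at 94 mm, which fits the description. Going down to grasp it.

```bash
python3 -m crank '[[0,-0.016,0.03,0],[0,-0.016,0.03,0],[0,-0.016,0.03,0],[0,0,0.038,0],[0,0,0.038,0]]' 0.087
python3 -m crank '[[0,0,0.036,0],[0,0,0.02,0],[0,0,0.0,0],[0,0,0,0],[0,0,0,0]]'
python3 -m crank '[[0,0,0.01,0],[0,0,0.01,0],[0,0,0,0],[0,0,0,0]]'
```

```text
time_s: 3.3
tcp_pos: [0.5135, 0.1491, 0.1268]
ee_rot: [[0.038, 0.999, 0.003], [0.999, -0.038, 0.002], [0.002, 0.003, -1.0]]
wrist_force: [2.2, -0.0, 0.1]
gripper_width: 1.001
time_s: 3.72
tcp_pos: [0.5151, 0.1502, 0.0723]
ee_rot: [[0.038, 0.999, 0.003], [0.999, -0.038, 0.001], [0.001, 0.003, -1.0]]
wrist_force: [1.3, 0.2, 0.0]
gripper_width: 0.998
time_s: 4.05
tcp_pos: [0.5133, 0.1499, 0.0502]
ee_rot: [[0.038, 0.999, -0.001], [0.999, -0.038, -0.001], [-0.001, -0.001, -1.0]]
wrist_force: [-0.2, -0.7, -0.1]
gripper_width: 1.004
```

```bash
python3 -m crank '[[0,-0,0,0],[0,0,0,0],[0,0,0,0],[0,0,0,0],[0,0,0,0]]' 0.0
python3 -m crank '[[0,-0,0,0],[0,0,0,0],[0,0,0,0],[0,0,0,0],[0,0,0,0]]'
```

```text
time_s: 4.47
tcp_pos: [0.5138, 0.1503, 0.0507]
ee_rot: [[0.038, 0.999, 0.0], [0.999, -0.038, 0.0], [0.0, 0.0, -1.0]]
wrist_force: [0.4, 0.2, -0.4]
gripper_width: 0.705
time_s: 4.88
tcp_pos: [0.5136, 0.1502, 0.0505]
ee_rot: [[0.038, 0.999, -0.0], [0.999, -0.038, -0.0], [-0.0, -0.0, -1.0]]
wrist_force: [0.2, -0.9, 1.0]
gripper_width: 0.33
```

```bash
python3 -m crank '[[0,-0,0,0],[0,0,0,0],[0,0,0,0],[0,0,0,0],[0,0,0,0]]'
python3 -m crank '[[0,0,-0.01,0],[0,0,-0.02,0],[0,0,-0.03,0],[0,0,-0.03,0],[0,0,-0.03,0]]'
python3 -m crank '[[0,0,-0.02,0],[0,0,0,0],[0,0,0,0]]'
python3 - <<'E'
from h import *
s=sense();c=capture('wrist');save('w3.png',c,s=1.5)
print(s['tcp_pos'],s['wrist_force'],s['moment'])
c=capture('side');save('s3.png',c,(160,80,330,260),4)
E
```

```text
time_s: 5.3
tcp_pos: [0.5136, 0.1501, 0.0505]
ee_rot: [[0.038, 0.999, -0.0], [0.999, -0.038, -0.0], [-0.0, -0.0, -1.0]]
wrist_force: [-0.4, -0.0, 0.1]
gripper_width: 0.274
time_s: 5.72
tcp_pos: [0.5127, 0.1499, 0.1717]
ee_rot: [[0.038, 0.999, -0.002], [0.999, -0.038, -0.001], [-0.001, -0.002, -1.0]]
wrist_force: [0.9, 0.4, -3.3]
gripper_width: 0.274
time_s: 5.97
tcp_pos: [0.5134, 0.1504, 0.1913]
ee_rot: [[0.039, 0.999, 0.001], [0.999, -0.039, 0.002], [0.002, 0.001, -1.0]]
wrist_force: [-0.8, -0.2, -4.9]
gripper_width: 0.275
[0.51337116 0.1503999  0.19125019] [-0.81062217 -0.23708225 -4.94029461] [-0.03911465  0.06891529 -0.05861889]
```

View pics/w3.png

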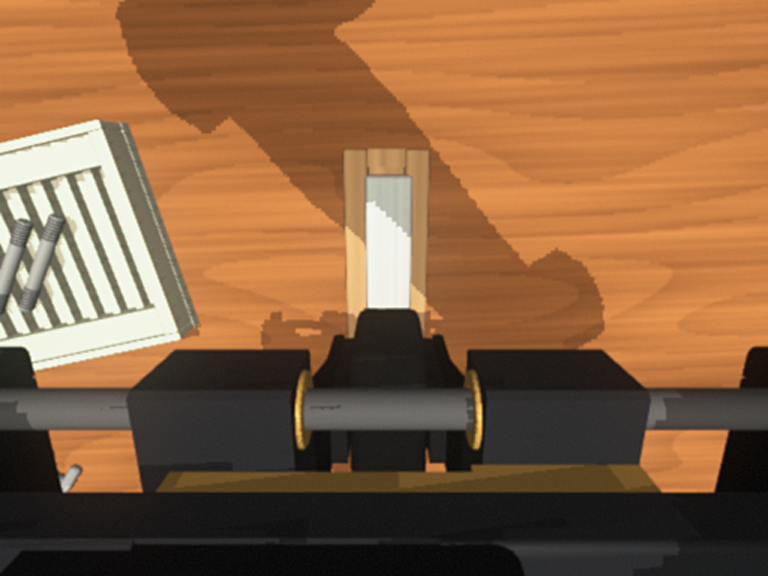

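View pics/s3.png

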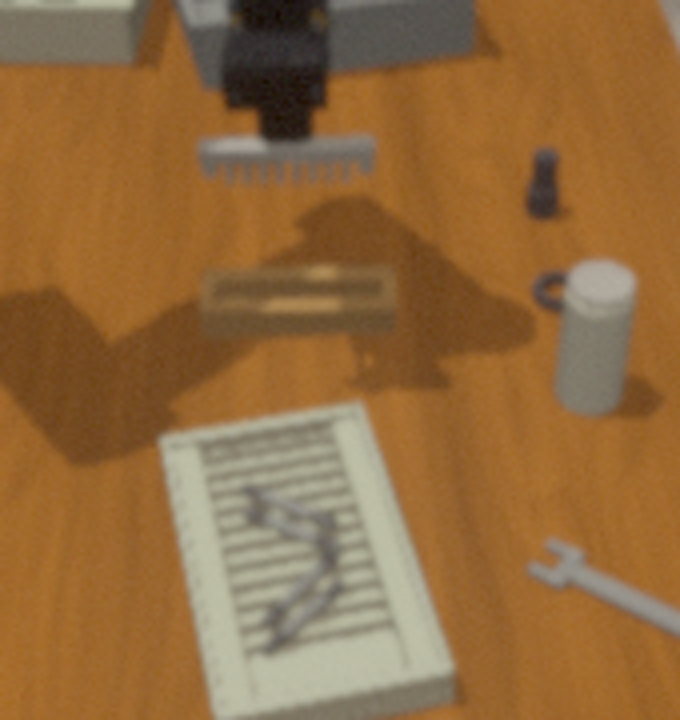

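The rake is held level, with its teeth clear of the slot, and the axles are undisturbed. Carrying it over the landing.

```bash
python3 -m crank '[[-0.02,0.0025,0,0],[-0.036,0.0025,0,0],[-0.039,0.0025,0,0],[-0.039,0.0025,0,0],[-0.039,0.0025,0,0]]'
python3 -m crank '[[-0.039,0.0025,0,0],[-0.039,0.0025,0,0],[-0.039,0.0025,0,0],[-0.039,0.0025,0,0],[-0.039,0.0025,0,0]]'
python3 -m crank '[[-0.025,0.0025,0,0],[-0.0136,0,0,0],[0,0,0,-0.108],[0,0,0,-0.108],[0,0,0,0]]'
python3 -m crank '[[0,0,0.02,0],[0,0,0.03,0],[0,0,0.02,0],[0,0,0.01,0],[0,0,0,0]]'
python3 -m crank '[[0,0,0,0],[0,0,0,0],[0,0,0,0]]'
cat >> h.py <<'E'
th=np.deg2rad(10.2);c0=np.array([.507,-.1547]);Rt=np.array([[np.cos(th),-np.sin(th)],[np.sin(th),np.cos(th)]])
def tl(p): return (np.asarray(p)[...,:2]-c0)@Rt
E
python3 - <<'E'
from h import *
s=sense();c=capture('wrist');save('w4.png',c,s=1.5)
print(s['tcp_pos'],s['wrist_force'],s['moment'],'tray',tl(s['tcp_pos']),np.degrees(np.arctan2(s['ee_rot'][1,0],s['ee_rot'][0,0])))
c=capture('side');save('s4.png',c,(160,150,330,290),4)
E
```

```text
time_s: 6.48
tcp_pos: [0.518, -0.0248, 0.1883]
ee_rot: [[0.037, 0.999, -0.005], [0.999, -0.037, -0.001], [-0.001, -0.005, -1.0]]
wrist_force: [1.2, -0.1, -3.0]
gripper_width: 0.271
time_s: 6.9
tcp_pos: [0.523, -0.2201, 0.1881]
ee_rot: [[0.038, 0.999, -0.005], [0.999, -0.038, 0.001], [0.001, -0.005, -1.0]]
wrist_force: [1.6, 0.1, -2.5]
gripper_width: 0.275
time_s: 7.32
tcp_pos: [0.5245, -0.2569, 0.1883]
ee_rot: [[-0.178, 0.984, -0.004], [0.984, 0.178, 0.001], [0.002, -0.004, -1.0]]
wrist_force: [0.2, -0.1, -3.1]
gripper_width: 0.275
time_s: 7.73
tcp_pos: [0.5234, -0.2561, 0.1071]
ee_rot: [[-0.175, 0.984, -0.007], [0.984, 0.175, 0.002], [0.003, -0.007, -1.0]]
wrist_force: [-0.9, -0.1, -3.5]
gripper_width: 0.273
time_s: 7.98
tcp_pos: [0.5268, -0.2573, 0.1122]
ee_rot: [[-0.177, 0.984, 0.003], [0.984, 0.177, -0.001], [-0.001, 0.003, -1.0]]
wrist_force: [-0.6, 1.1, -2.5]
gripper_width: 0.272
[ 0.52678452 -0.25733941  0.11219314] [-0.62235696  1.0616449  -2.46943191] [ 0.03627253 -0.0390737   0.04139171] tray [ 0.00129597 -0.10452079] 100.18832975015489
```

View pics/w4.png

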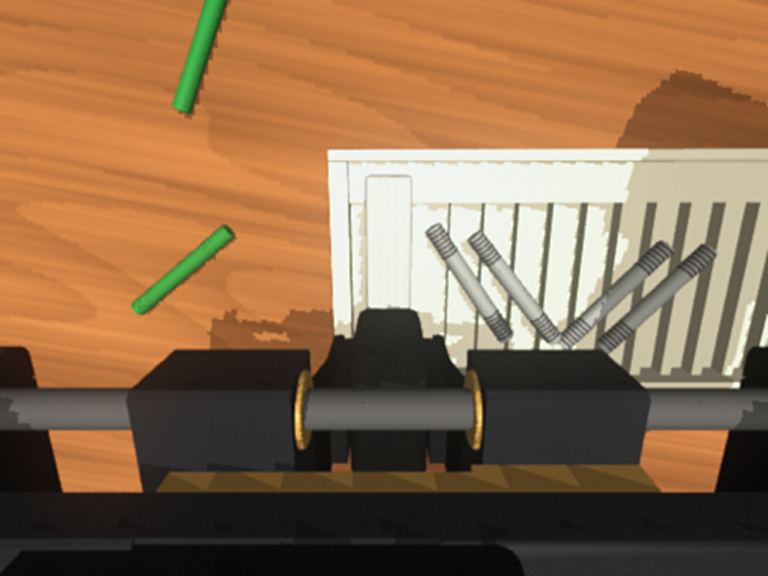

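View pics/s4.png

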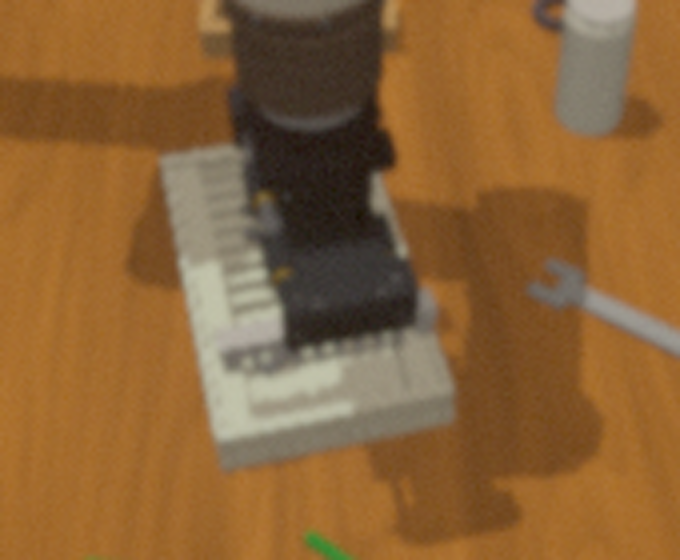

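```bash
python3 -m crank '[[0,0,0,0],[0,0,0,0]]'
python3 - <<'E'
from h import *
s=sense();c=capture('wrist');P=cloud(c,s);L=tl(P);z=P[...,2];v,u=np.mgrid[:384,:512]
k=(z>.08)&(z<.12)&(v<205)&(u>235)&(u<285)&(L[...,0]<-.02);q=L[k];print(s['tcp_pos'],tl(s['tcp_pos']),len(q),np.percentile(q[:,0],[0,1]),np.percentile(q[:,1],[1,50,99]),np.median(z[k]),cv2.minAreaRect((q*1000).astype(np.float32)))
m=(z>.02)&(z<.045)&(v<215);q=L[m&(u>215)];print('rim x',np.percentile(q[:,0],[.1,1]))
# axles
for y0 in []: pass
k=(z>.0235)&(z<.034)&(abs(L[...,0])<.05)&(abs(L[...,1])<.12);print(k.sum())
n,l,st,ce=cv2.connectedComponentsWithStats(k.astype(np.uint8))
for i in range(1,n):
    if st[i,4]>80: print(cv2.minAreaRect((L[l==i]*1000).astype(np.float32)),np.ptp(L[l==i],axis=0),L[l==i].min(0),L[l==i].max(0))
E
```

```text
time_s: 8.25
tcp_pos: [0.5258, -0.2572, 0.1111]
ee_rot: [[-0.177, 0.984, 0.001], [0.984, 0.177, -0.0], [-0.0, 0.001, -1.0]]
wrist_force: [0.5, 0.3, -3.0]
gripper_width: 0.27
[ 0.52580995 -0.25723635  0.11114996] [ 0.00035505 -0.10424678] 2614 [-0.07015245 -0.06991709] [-0.11235485 -0.10336243 -0.09479524] 0.09868459585606054 ((-45.076011657714844, -103.55094909667969), (50.1523323059082, 18.032691955566406), 0.07520882040262222)
rim x [-0.07952354 -0.07931952]
4570
((-6.491086959838867, -57.42403030395508), (79.75469970703125, 10.05162525177002), 34.92290115356445) [0.06935083 0.05256967] [-0.04122539 -0.08353246] [ 0.02812544 -0.03096279]
((-2.0080394744873047, -5.1632843017578125), (113.2348861694336, 64.48175048828125), 86.70237731933594) [0.06788836 0.11302001] [-0.03707465 -0.06015608] [0.03081371 0.05286392]
((2.9103145599365234, 48.47933578491211), (10.840594291687012, 79.74564361572266), 48.853904724121094) [0.06380971 0.05865272] [-0.02947053  0.01889317] [0.03433918 0.07754589]
```

The rake lies square over the landing: bar end at x −70 mm, y −103.5 mm, tips 46.5 mm below the TCP. The nearest axle end is at y −83 mm. Lowering it gently.

```bash
python3 -m crank '[[0,0,0.008,0],[0,0,0.01,0],[0,0,0.01,0],[0,0,0.006,0],[0,0,0.003,0]]'
python3 -m crank '[[0,0,0,0],[0,0,0,0],[0,0,0,0]]'
python3 -m crank '[[0,0,0.001,0],[0,0,0.001,0],[0,0,0,0],[0,0,0,0]]'
python3 -m crank '[[0,0,0.001,0],[0,0,0,0],[0,0,0,0]]'
```

```text
time_s: 8.72
tcp_pos: [0.5244, -0.2569, 0.0714]
ee_rot: [[-0.177, 0.984, -0.004], [0.984, 0.177, 0.001], [0.002, -0.003, -1.0]]
wrist_force: [0.8, 0.2, -3.1]
gripper_width: 0.277
time_s: 8.97
tcp_pos: [0.526, -0.2573, 0.0739]
ee_rot: [[-0.177, 0.984, 0.001], [0.984, 0.177, -0.0], [-0.0, 0.001, -1.0]]
wrist_force: [0.0, 0.4, -3.1]
gripper_width: 0.271
time_s: 9.3
tcp_pos: [0.5256, -0.2572, 0.0717]
ee_rot: [[-0.177, 0.984, 0.0], [0.984, 0.177, -0.0], [-0.0, 0.0, -1.0]]
wrist_force: [0.3, 0.2, -3.7]
gripper_width: 0.278
time_s: 9.55
tcp_pos: [0.5255, -0.2572, 0.0705]
ee_rot: [[-0.177, 0.984, -0.0], [0.984, 0.177, 0.0], [0.0, -0.0, -1.0]]
wrist_force: [-0.7, 0.3, -4.0]
gripper_width: 0.269
```

```bash
python3 -m crank '[[0,0,0.0005,0],[0,0,0.0005,0],[0,0,0,0],[0,0,0,0]]'
python3 -m crank '[[0,0,0.0005,0],[0,0,0,0],[0,0,0,0]]'
python3 -m crank '[[0,0,0.0005,0],[0,0,0,0],[0,0,0,0]]'
```

```text
time_s: 9.88
tcp_pos: [0.5256, -0.2572, 0.0695]
ee_rot: [[-0.177, 0.984, -0.0], [0.984, 0.177, 0.0], [0.0, -0.0, -1.0]]
wrist_force: [-0.5, -0.1, -3.0]
gripper_width: 0.274
time_s: 10.13
tcp_pos: [0.5257, -0.2572, 0.0692]
ee_rot: [[-0.177, 0.984, 0.0], [0.984, 0.177, -0.0], [-0.0, 0.0, -1.0]]
wrist_force: [-0.1, -0.5, -2.1]
gripper_width: 0.27
time_s: 10.38
tcp_pos: [0.5257, -0.2572, 0.0691]
ee_rot: [[-0.177, 0.984, 0.0], [0.984, 0.177, -0.0], [-0.0, 0.0, -1.0]]
wrist_force: [-1.0, 0.6, 2.3]
gripper_width: 0.277
```

The feet touched at TCP z 69.1 mm, and the load changed by about 5 N. Combing slowly from here, watching the force.

```bash
python3 -m crank '[[0,0,0,0],[0,0,0,0],[0.001,0,0,0],[0.002,0,0,0],[0.002,0,0,0]]'
python3 -m crank '[[0.002,0,0,0],[0.002,0,0,0],[0.002,0,0,0],[0.002,0,0,0],[0.002,0,0,0]]'
python3 -m crank '[[0.002,0,0,0],[0.002,0,0,0],[0.002,0,0,0],[0.002,0,0,0],[0.002,0,0,0]]'
```

```text
time_s: 10.8
tcp_pos: [0.5255, -0.2529, 0.0691]
ee_rot: [[-0.177, 0.984, 0.002], [0.984, 0.177, -0.001], [-0.002, 0.002, -1.0]]
wrist_force: [0.4, -2.8, 2.6]
gripper_width: 0.274
time_s: 11.22
tcp_pos: [0.5236, -0.2426, 0.0691]
ee_rot: [[-0.177, 0.984, 0.002], [0.984, 0.177, -0.001], [-0.001, 0.001, -1.0]]
wrist_force: [0.4, -2.8, 4.5]
gripper_width: 0.272
time_s: 11.63
tcp_pos: [0.5217, -0.2328, 0.0691]
ee_rot: [[-0.177, 0.984, 0.001], [0.984, 0.177, -0.001], [-0.001, 0.001, -1.0]]
wrist_force: [1.3, -5.8, 5.0]
gripper_width: 0.276
```

```bash
python3 -m crank '[[0.002,0,-0.0001,0],[0.002,0,-0.0001,0],[0.002,0,0,0],[0.002,0,0,0],[0.002,0,0,0]]'
python3 -m crank '[[0.002,0,0,0],[0.002,0,0,0],[0.002,0,0,0],[0.002,0,0,0],[0.002,0,0,0]]'
python3 -m crank '[[0.002,0,0,0],[0.002,0,0,0],[0.002,0,0,0],[0.002,0,0,0],[0.002,0,0,0]]'
python3 - <<'E'
from h import *
s=sense();c=capture('wrist');save('w5.png',c,s=1.5);print(tl(s['tcp_pos']))
E
```

```text
time_s: 12.05
tcp_pos: [0.5197, -0.2228, 0.0691]
ee_rot: [[-0.177, 0.984, 0.001], [0.984, 0.177, -0.001], [-0.001, 0.001, -1.0]]
wrist_force: [0.6, -4.4, 5.1]
gripper_width: 0.277
time_s: 12.47
tcp_pos: [0.5179, -0.213, 0.0691]
ee_rot: [[-0.177, 0.984, 0.001], [0.984, 0.177, -0.001], [-0.001, 0.001, -1.0]]
wrist_force: [0.9, -5.4, 5.5]
gripper_width: 0.275
time_s: 12.88
tcp_pos: [0.5161, -0.2032, 0.0691]
ee_rot: [[-0.177, 0.984, 0.001], [0.984, 0.177, -0.001], [-0.001, 0.001, -1.0]]
wrist_force: [1.0, -5.6, 5.2]
gripper_width: 0.273
[ 0.00037995 -0.04930773]
```

View pics/w5.png

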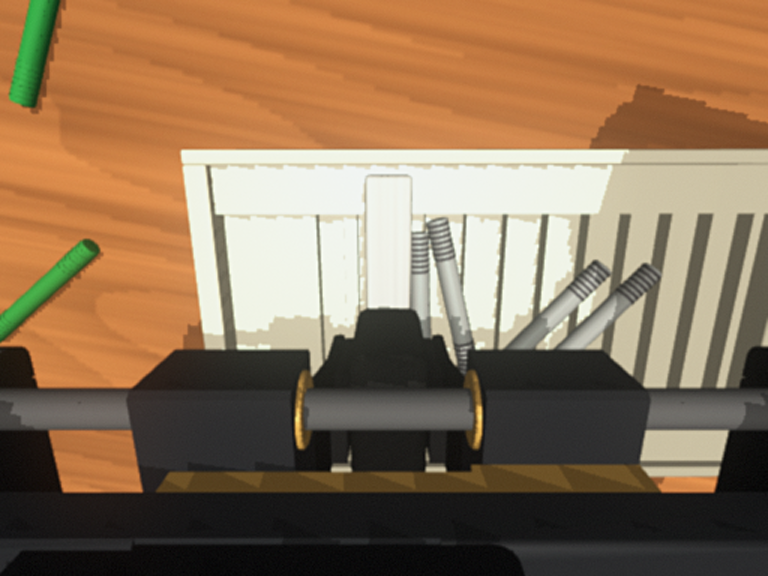

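The first axle at (420,270) is already parallel and right by the bar. The second at (450,290) is turning parallel. Carrying on.

```bash
for i in 1; do python3 -m crank '[[0.002,0,0,0],[0.002,0,0,0],[0.002,0,0,0],[0.002,0,0,0],[0.002,0,0,0]]'; done
python3 -m crank '[[0.002,0,0,0],[0.002,0,0,0],[0.002,0,0,0],[0.002,0,0,0],[0.002,0,0,0]]'
python3 -m crank '[[0.002,0,0,0],[0.002,0,0,0],[0.002,0,0,0],[0.002,0,0,0],[0.002,0,0,0]]'
python3 - <<'E'
from h import *
s=sense();c=capture('wrist');save('w6.png',c,s=1.5);print(tl(s['tcp_pos']))
E
```

```text
time_s: 13.35
tcp_pos: [0.5144, -0.1934, 0.0691]
ee_rot: [[-0.177, 0.984, 0.001], [0.984, 0.177, -0.0], [-0.001, 0.001, -1.0]]
wrist_force: [0.2, -6.1, 6.0]
gripper_width: 0.272
time_s: 13.77
tcp_pos: [0.5127, -0.1835, 0.0691]
ee_rot: [[-0.177, 0.984, 0.001], [0.984, 0.177, -0.0], [-0.001, 0.001, -1.0]]
wrist_force: [1.1, -7.8, 3.8]
gripper_width: 0.276
time_s: 14.18
tcp_pos: [0.5109, -0.1737, 0.0691]
ee_rot: [[-0.177, 0.984, 0.001], [0.984, 0.177, -0.0], [-0.001, 0.001, -1.0]]
wrist_force: [0.8, -5.6, 5.6]
gripper_width: 0.276
[ 0.00047499 -0.01940027]
```

View pics/w6.png

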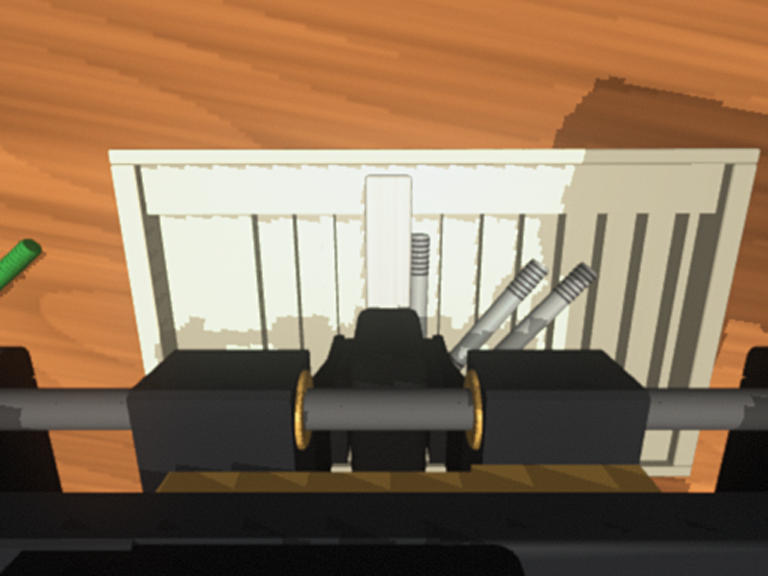

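Only one axle now shows at the bar (420,270), so another has gone under it, presumably seated. The other two are ahead at (510,300) and (550,300). Continuing.

```bash
python3 -m crank '[[0.002,0,0,0],[0.002,0,0,0],[0.002,0,0,0],[0.002,0,0,0],[0.002,0,0,0]]'
python3 -m crank '[[0.002,0,0,0],[0.002,0,0,0],[0.002,0,0,0],[0.002,0,0,0],[0.002,0,0,0]]'
python3 -m crank '[[0.002,0,0,0],[0.002,0,0,0],[0.002,0,0,0],[0.002,0,0,0],[0.002,0,0,0]]'
python3 -m crank '[[0.002,0,0,0],[0.002,0,0,0],[0.002,0,0,0],[0.002,0,0,0],[0.002,0,0,0]]'
python3 - <<'E'
from h import *
s=sense();c=capture('wrist');save('w7.png',c,s=1.5);print(tl(s['tcp_pos']))
E
```

```text
time_s: 14.65
tcp_pos: [0.5091, -0.1637, 0.0691]
ee_rot: [[-0.177, 0.984, 0.001], [0.984, 0.177, -0.0], [-0.0, 0.001, -1.0]]
wrist_force: [1.2, -5.2, 6.2]
gripper_width: 0.273
time_s: 15.07
tcp_pos: [0.5073, -0.1539, 0.0691]
ee_rot: [[-0.177, 0.984, 0.001], [0.984, 0.177, -0.0], [-0.0, 0.001, -1.0]]
wrist_force: [0.0, -5.5, 5.5]
gripper_width: 0.273
time_s: 15.48
tcp_pos: [0.5055, -0.144, 0.0691]
ee_rot: [[-0.177, 0.984, 0.001], [0.984, 0.177, -0.0], [-0.0, 0.001, -1.0]]
wrist_force: [1.3, -5.9, 5.9]
gripper_width: 0.274
time_s: 15.9
tcp_pos: [0.5037, -0.1342, 0.069]
ee_rot: [[-0.177, 0.984, 0.001], [0.984, 0.177, -0.0], [-0.0, 0.001, -1.0]]
wrist_force: [0.7, -4.2, 6.5]
gripper_width: 0.276
[0.00038135 0.02077172]
```

View pics/w7.png

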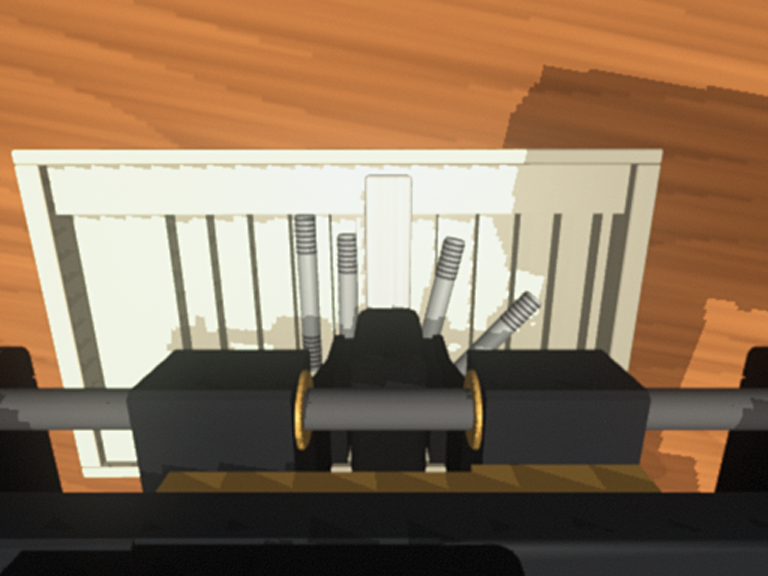

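Two axles are seated behind the rake at (305,280) and (347,280). The other two are ahead at (445,285) and (505,325).

```bash
python3 -m crank '[[0.002,0,-0.0001,0],[0.002,0,-0.0001,0],[0.002,0,0,0],[0.002,0,0,0],[0.002,0,0,0]]'
python3 -m crank '[[0.002,0,0,0],[0.002,0,0,0],[0.002,0,0,0],[0.002,0,0,0],[0.002,0,0,0]]'
python3 -m crank '[[0.002,0,0,0],[0.002,0,0,0],[0.002,0,0,0],[0.002,0,0,0],[0.002,0,0,0]]'
python3 -m crank '[[0.002,0,0,0],[0.002,0,0,0],[0.002,0,0,0],[0.002,0,0,0],[0.002,0,0,0]]'
python3 - <<'E'
from h import *
s=sense();c=capture('wrist');save('w8.png',c,s=1.5);print(tl(s['tcp_pos']))
E
```

```text
time_s: 16.37
tcp_pos: [0.5017, -0.1242, 0.0691]
ee_rot: [[-0.177, 0.984, 0.0], [0.984, 0.177, -0.0], [-0.0, 0.0, -1.0]]
wrist_force: [1.3, -6.0, 5.1]
gripper_width: 0.273
time_s: 16.78
tcp_pos: [0.5, -0.1144, 0.0691]
ee_rot: [[-0.177, 0.984, 0.0], [0.984, 0.177, -0.0], [-0.0, 0.0, -1.0]]
wrist_force: [1.5, -5.3, 5.6]
gripper_width: 0.273
time_s: 17.2
tcp_pos: [0.4981, -0.1046, 0.0691]
ee_rot: [[-0.177, 0.984, 0.0], [0.984, 0.177, -0.0], [-0.0, 0.0, -1.0]]
wrist_force: [1.7, -5.4, 5.1]
gripper_width: 0.271
time_s: 17.62
tcp_pos: [0.4963, -0.0947, 0.0691]
ee_rot: [[-0.177, 0.984, 0.0], [0.984, 0.177, -0.0], [-0.0, 0.0, -1.0]]
wrist_force: [1.4, -5.8, 5.4]
gripper_width: 0.27
[0.00012792 0.06092067]
```

View pics/w8.png

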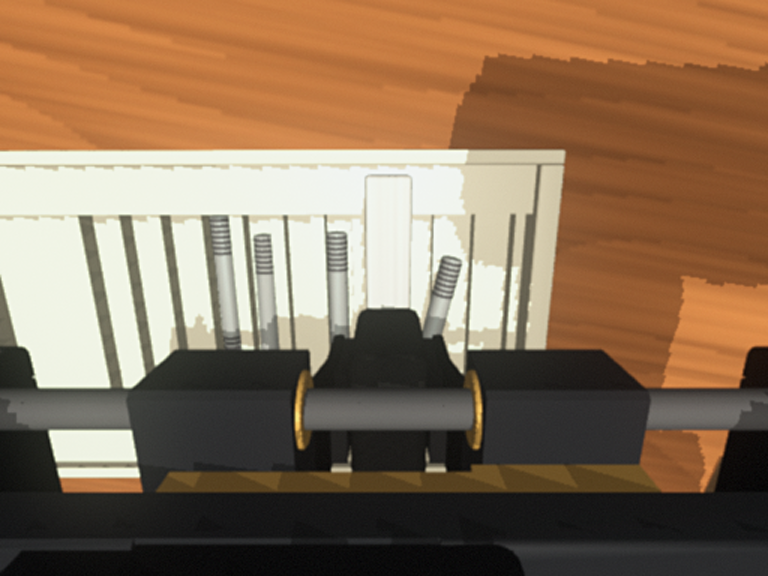

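Three axles are seated behind, and the last one is turning at (445,300). Continuing in shorter bursts as the rim gets closer.

```bash
python3 -m crank '[[0.002,0,0,0],[0.002,0,0,0],[0.002,0,0,0],[0.002,0,0,0],[0.002,0,0,0]]'
python3 -m crank '[[0.002,0,0,0],[0.002,0,0,0],[0.002,0,0,0],[0.002,0,0,0],[0.002,0,0,0]]'
python3 - <<'E'
from h import *
s=sense();c=capture('wrist');save('w9.png',c,s=1.5);print(tl(s['tcp_pos']))
E
```

```text
time_s: 18.08
tcp_pos: [0.4945, -0.0849, 0.0691]
ee_rot: [[-0.177, 0.984, 0.0], [0.984, 0.177, -0.0], [-0.0, -0.0, -1.0]]
wrist_force: [1.0, -6.0, 5.7]
gripper_width: 0.272
time_s: 18.5
tcp_pos: [0.4926, -0.0751, 0.0691]
ee_rot: [[-0.177, 0.984, -0.0], [0.984, 0.177, -0.0], [-0.0, -0.0, -1.0]]
wrist_force: [1.4, -5.1, 5.7]
gripper_width: 0.272
[-5.19826020e-05  8.09284269e-02]
```

View pics/w9.png

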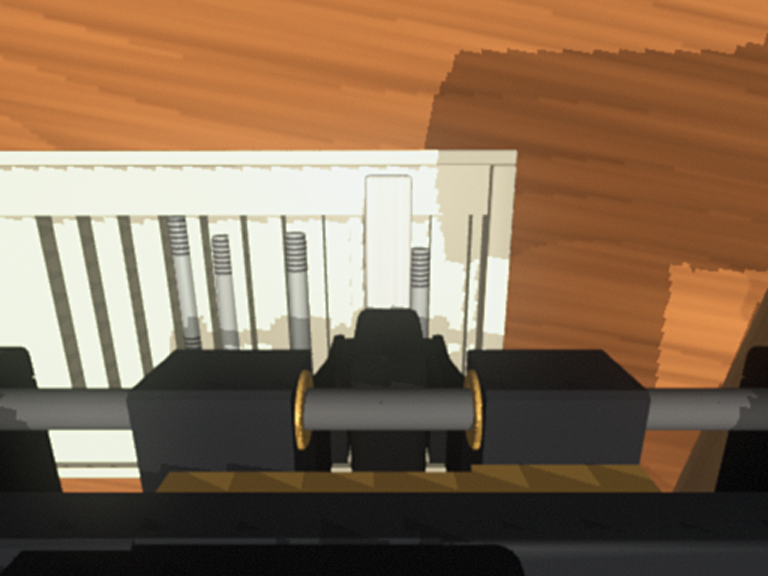

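The fourth axle is parallel at (420,290), right in front of the bar. Pushing a little further.

```bash
python3 -m crank '[[0.002,0,0,0],[0.002,0,0,0],[0.002,0,0,0],[0.002,0,0,0],[0.002,0,0,0]]'
python3 -m crank '[[0.002,0,0,0],[0.002,0,0,0],[0.001,0,0,0]]'
python3 - <<'E'
from h import *
s=sense();c=capture('wrist');save('w10.png',c,s=1.5);print(tl(s['tcp_pos']))
P=cloud(c,s);L=tl(P);z=P[...,2]
E
```

```text
time_s: 18.97
tcp_pos: [0.4908, -0.0653, 0.0691]
ee_rot: [[-0.176, 0.984, -0.0], [0.984, 0.176, -0.0], [-0.0, -0.0, -1.0]]
wrist_force: [1.6, -5.2, 6.4]
gripper_width: 0.276
time_s: 19.22
tcp_pos: [0.4899, -0.0603, 0.0691]
ee_rot: [[-0.177, 0.984, -0.0], [0.984, 0.177, -0.0], [-0.0, -0.0, -1.0]]
wrist_force: [0.7, -5.8, 5.2]
gripper_width: 0.274
[-0.00013109  0.09592859]
```

View pics/w10.png

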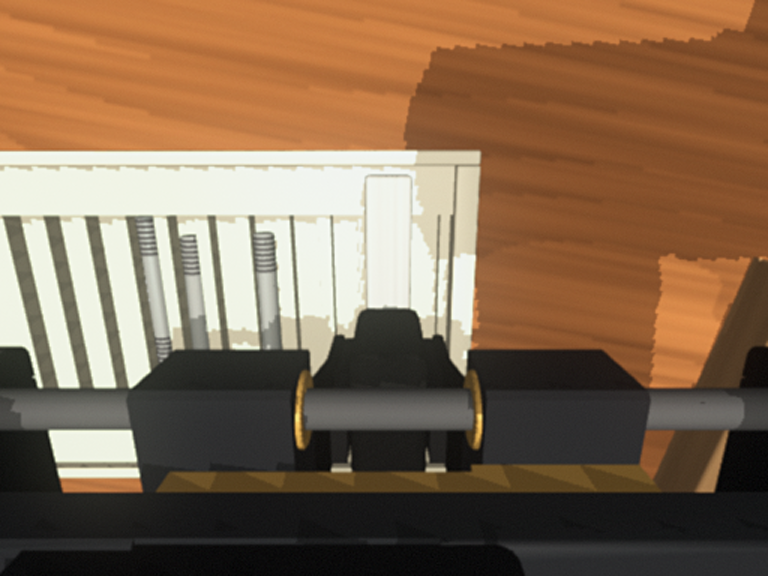

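The last axle has dropped out of sight under the bar, in the y=95 mm groove. I'll lift straight up and check.

```bash
python3 -m crank '[[0,0,-0.001,0],[0,0,-0.003,0],[0,0,-0.006,0],[0,0,-0.012,0],[0,0,-0.02,0]]'
python3 -m crank '[[0,0,-0.03,0],[0,0,-0.03,0],[0,0,-0.02,0],[0,0,0,0],[0,0,0,0]]'
python3 - <<'E'
from h import *
s=sense();c=capture('wrist');save('w11.png',c,s=1.5);print(tl(s['tcp_pos']))
for n,c in [('w',c),('side',capture('side'))]:
    if n=='side': save('s11.png',c,(160,150,330,290),4)
    P=cloud(c,s);L=tl(P);z=P[...,2];C=c['pixels'].astype(int)
    # axle surfaces: grey darker pixels / heights in tray
    k=(abs(L[...,0])<.052)&(L[...,1]>-.12)&(L[...,1]<.122)&(z>.0225)&(z<.04)
    print(n,'pixels above ridge',k.sum(),z[(abs(L[...,0])<.05)&(abs(L[...,1])<.12)&(z<.06)].max())
E
```

```text
time_s: 19.68
tcp_pos: [0.4871, -0.0601, 0.1088]
ee_rot: [[-0.176, 0.984, -0.008], [0.984, 0.176, 0.0], [0.002, -0.008, -1.0]]
wrist_force: [0.9, -0.2, -4.2]
gripper_width: 0.271
time_s: 20.1
tcp_pos: [0.4895, -0.0597, 0.1908]
ee_rot: [[-0.176, 0.984, -0.0], [0.984, 0.176, 0.002], [0.002, 0.0, -1.0]]
wrist_force: [0.2, -0.4, -3.5]
gripper_width: 0.277
[-0.00041973  0.09656367]
w pixels above ridge 88 0.02345341538302842
side pixels above ridge 182 0.0335440943713351
```

View pics/w11.png

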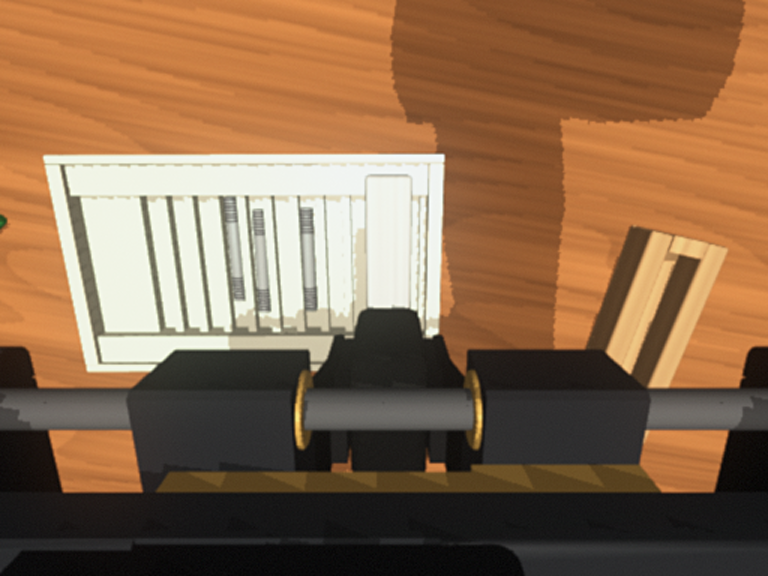

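View pics/s11.png

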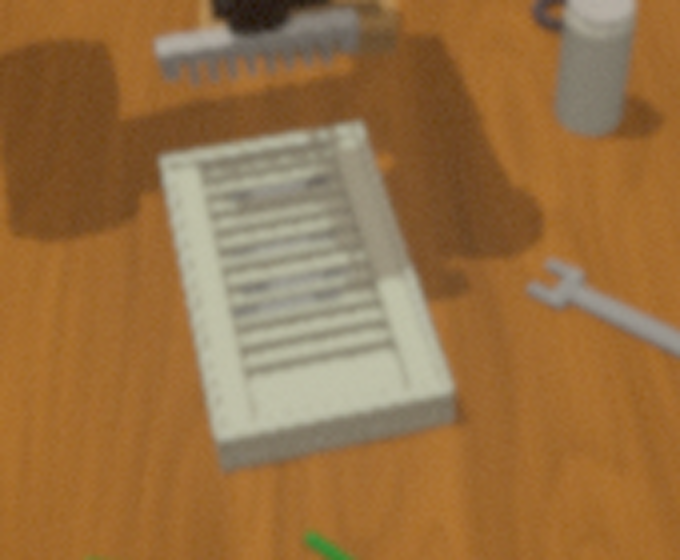

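The side view shows three axles well down, but the far one at (280,188) looks brighter and raised. Checking it with the depth data.

Run:
```python
from h import *
for n in ['side','top']:
    c=capture(n);P=cloud(c);L=tl(P);z=P[...,2]
    if n=='side': save('s12.png',c,(200,170,270,250),8)
    else: save('t12.png',c,(230,180,380,290),5)
    for lo in (.0225,.025,.028):
      k=(abs(L[...,0])<.052)&(L[...,1]>-.12)&(L[...,1]<.122)&(z>lo)&(z<.045)
      q=L[k]; 
      if len(q): print(n,lo,len(q),np.median(q,0),q.min(0),q.max(0),np.percentile(z[k],[50,95]))
    for y0 in np.arange(-.08,.13,.0095):
      k=(abs(L[...,0])<.025)&(abs(L[...,1]-y0)<.002)&(z<.05);print('%.3f %d %.4f %.4f'%(y0,k.sum(),np.median(z[k]) if k.any() else 0,z[k].max() if k.any() else 0),end='; ')
    print()
```

```text
side 0.0225 193 [-0.00199143 -0.0207964 ] [-0.05197484 -0.11532988] [0.05195231 0.12179206] [0.02308109 0.0309558 ]
side 0.025 18 [-0.03018515  0.03903654] [-0.05197484 -0.1109059 ] [0.04472772 0.12179206] [0.03150698 0.03846693]
side 0.028 13 [-0.05160342  0.05757694] [-0.05197484 -0.1076651 ] [0.03430209 0.12179206] [0.03269937 0.03876517]
-0.080 0 0.0000 0.0000; -0.071 53 0.0153 0.0239; -0.061 0 0.0000 0.0000; -0.052 59 0.0148 0.0230; -0.042 1 0.0173 0.0173; -0.033 59 0.0153 0.0254; -0.023 19 0.0195 0.0229; -0.014 23 0.0196 0.0216; -0.004 16 0.0186 0.0227; 0.005 27 0.0203 0.0242; 0.015 0 0.0000 0.0000; 0.024 50 0.0168 0.0249; 0.034 20 0.0199 0.0223; 0.043 29 0.0191 0.0242; 0.053 1 0.0180 0.0180; 0.062 51 0.0162 0.0226; 0.072 0 0.0000 0.0000; 0.081 48 0.0149 0.0240; 0.091 13 0.0196 0.0221; 0.100 16 0.0202 0.0234; 0.110 0 0.0000 0.0000; 0.119 49 0.0176 0.0395; 0.129 17 0.0360 0.0390; 
top 0.0225 144 [ 0.00081391 -0.09835389] [-0.0514234  -0.11977025] [ 0.05196033 -0.055048  ] [0.02327531 0.02792124]
top 0.025 14 [ 0.05163093 -0.09024559] [-0.04636645 -0.11601014] [ 0.05196033 -0.055048  ] [0.02797106 0.0316843 ]
top 0.028 7 [ 0.05177388 -0.09162878] [ 0.05153819 -0.11267699] [ 0.05196033 -0.055048  ] [0.03011723 0.03180457]
-0.080 50 0.0118 0.0240; -0.071 18 0.0120 0.0221; -0.061 44 0.0108 0.0247; -0.052 0 0.0000 0.0000; -0.042 0 0.0000 0.0000; -0.033 0 0.0000 0.0000; -0.023 0 0.0000 0.0000; -0.014 0 0.0000 0.0000; -0.004 0 0.0000 0.0000; 0.005 0 0.0000 0.0000; 0.015 0 0.0000 0.0000; 0.024 0 0.0000 0.0000; 0.034 0 0.0000 0.0000; 0.043 0 0.0000 0.0000; 0.053 0 0.0000 0.0000; 0.062 0 0.0000 0.0000; 0.072 0 0.0000 0.0000; 0.081 0 0.0000 0.0000; 0.091 0 0.0000 0.0000; 0.100 0 0.0000 0.0000; 0.110 0 0.0000 0.0000; 0.119 0 0.0000 0.0000; 0.129 0 0.0000 0.0000;
```

View pics/s12.png

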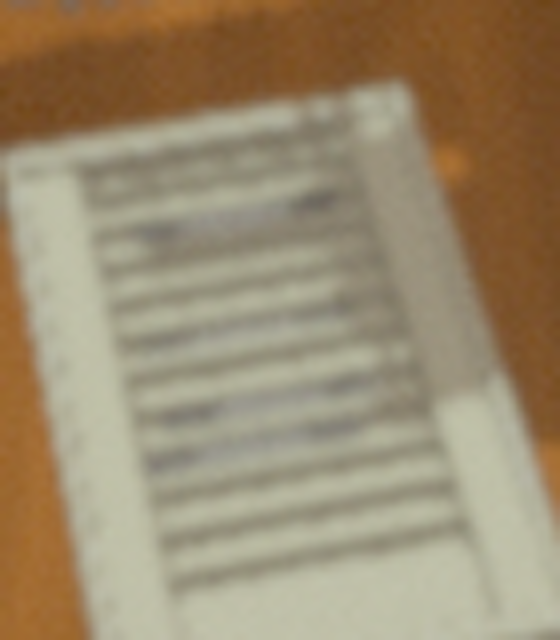

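View pics/t12.png

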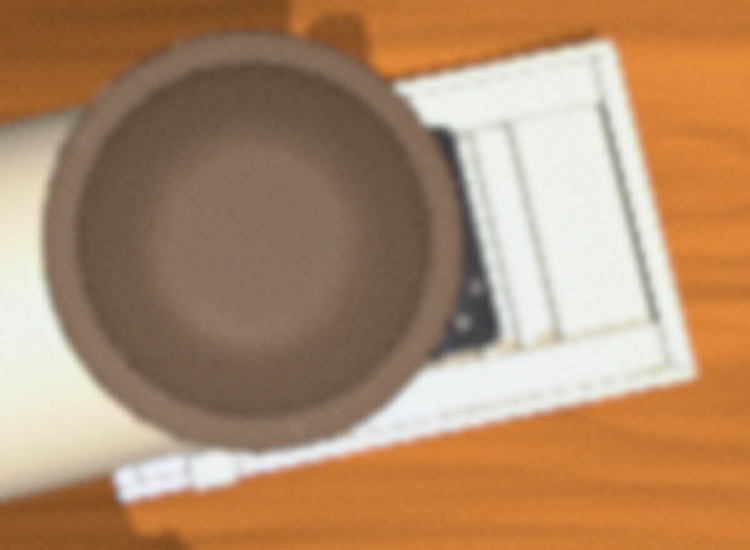

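Near y 0.09–0.10 nothing stands above 0.0235 m except stray edge points, so the far axle is at ridge height. I'll check it again once the view is clear. Taking the rake to the rest.

```bash
python3 -m crank '[[0.02,0.006,0,0],[0.03,0.009,0,0],[0.035,0.0107,0,0],[0.035,0.0107,0,0],[0.035,0.0107,0,0]]'
python3 -m crank '[[0.03,0.0092,0,0],[0.0167,0.0052,0,0],[0,0,0,0.108],[0,0,0,0.108],[0,0,0,0]]'
python3 -m crank '[[0,0,0,0],[0,0,0,0],[0,0,0,0]]'
python3 - <<'E'
from h import *
s=sense();c=capture('wrist');save('w13.png',c,s=1.5)
print(s['tcp_pos'],np.degrees(np.arctan2(s['ee_rot'][1,0],s['ee_rot'][0,0])))
P=cloud(c,s);x,y,z=P[...,0],P[...,1],P[...,2];v,u=np.mgrid[:384,:512]
k=(z>.17)&(z<.2)&(v<203)&(x<.5);q=P[k];r=cv2.minAreaRect((q[:,:2]*1000).astype(np.float32));print('bar',len(q),r,cv2.boxPoints(r).round(1).tolist(),np.median(q[:,2]))
m=((z>.02)&(z<.035)&(v<215)&(x>.4)&(x<.6)&(y>.09)&(y<.21));q=P[m];r=cv2.minAreaRect((q[:,:2]*1000).astype(np.float32));print('rest',r,cv2.boxPoints(r).round(1).tolist())
L=tl(P);k=(abs(L[...,0])<.05)&(L[...,1]>.08)&(L[...,1]<.11);print('tray last',k.sum())
c=capture('top');save('t13.png',c,(230,180,380,290),5)
P=cloud(c);L=tl(P);z=P[...,2]
for g in np.arange(-.076,.12,.019):
  k=(abs(L[...,0])<.025)&(abs(L[...,1]-g)<.0025)&(z<.05);print('%.3f %d %.4f'%(g,k.sum(),np.median(z[k])-.0063 if k.any() else 0))
E
```

```text
time_s: 20.72
tcp_pos: [0.5083, 0.1017, 0.1895]
ee_rot: [[-0.176, 0.984, -0.003], [0.984, 0.176, -0.001], [-0.001, -0.003, -1.0]]
wrist_force: [0.7, -0.1, -3.3]
gripper_width: 0.276
time_s: 21.13
tcp_pos: [0.5142, 0.1493, 0.1891]
ee_rot: [[0.039, 0.999, -0.003], [0.999, -0.039, -0.002], [-0.002, -0.003, -1.0]]
wrist_force: [-0.3, -0.3, -2.4]
gripper_width: 0.273
time_s: 21.38
tcp_pos: [0.5149, 0.1487, 0.1905]
ee_rot: [[0.037, 0.999, -0.001], [0.999, -0.037, -0.0], [-0.0, -0.001, -1.0]]
wrist_force: [-0.8, 0.5, -2.0]
gripper_width: 0.272
[0.51491212 0.14868125 0.19053502] 87.8680163709157
bar 2638 ((469.834228515625, 150.7766571044922), (18.063684463500977, 51.27967071533203), 87.75638580322266) [[443.8999938964844, 142.8000030517578], [495.1000061035156, 140.6999969482422], [495.79998779296875, 158.8000030517578], [444.6000061035156, 160.8000030517578]] 0.1782551934568133
rest ((493.87548828125, 150.3485565185547), (60.06551742553711, 126.41655731201172), 87.68750762939453) [[429.5, 122.9000015258789], [555.7999877929688, 117.80000305175781], [558.2000122070312, 177.8000030517578], [431.8999938964844, 182.89999389648438]]
tray last 2640
-0.076 44 0.0039
-0.057 44 0.0039
-0.038 45 0.0044
-0.019 39 0.0141
0.000 43 0.0130
0.019 44 0.0046
0.038 45 0.0133
0.057 44 0.0039
0.076 46 0.0041
0.095 45 0.0132
0.114 46 0.0046
```

View pics/w13.png

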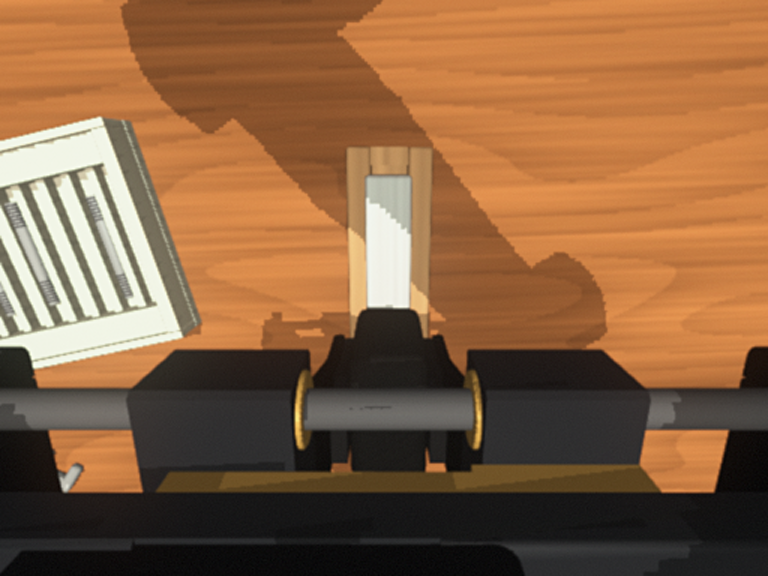

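View pics/t13.png

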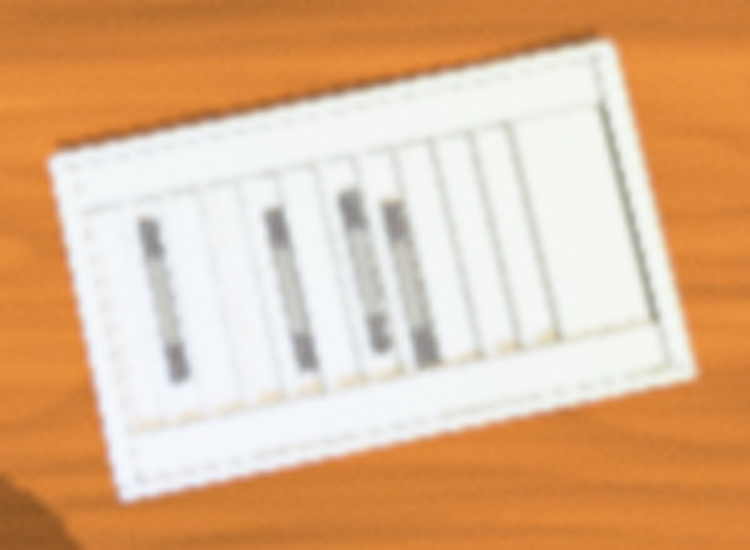

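The top view shows all four axles down and parallel. They are in the grooves at y −19, 0, 38 and 95 mm, with tops at 13–14 mm. The rake is within 0.5 mm of the slot centre, so I'm lowering it.

```bash
python3 -m crank '[[0.0005,0.0003,0.01,0],[0,0,0.02,0],[0,0,0.025,0],[0,0,0.025,0],[0,0,0.015,0]]'
python3 -m crank '[[0,0,0.005,0],[0,0,0,0],[0,0,0,0],[0,0,0,0]]'
python3 -m crank '[[0,0,0.004,0],[0,0,0.004,0],[0,0,0.004,0],[0,0,0.004,0],[0,0,0.004,0]]'
python3 -m crank '[[0,0,0.004,0],[0,0,0.004,0],[0,0,0.004,0],[0,0,0,0],[0,0,0,0]]'
```

```text
time_s: 21.9
tcp_pos: [0.5138, 0.1486, 0.0929]
ee_rot: [[0.039, 0.999, -0.004], [0.999, -0.039, -0.001], [-0.002, -0.004, -1.0]]
wrist_force: [-0.4, 0.3, -4.1]
gripper_width: 0.273
time_s: 22.23
tcp_pos: [0.5164, 0.1501, 0.0922]
ee_rot: [[0.038, 0.999, 0.003], [0.999, -0.038, 0.001], [0.001, 0.003, -1.0]]
wrist_force: [-0.4, -0.7, -2.1]
gripper_width: 0.273
time_s: 22.65
tcp_pos: [0.5154, 0.1496, 0.0706]
ee_rot: [[0.038, 0.999, 0.0], [0.999, -0.038, 0.0], [0.0, 0.0, -1.0]]
wrist_force: [-0.6, 0.0, -3.7]
gripper_width: 0.271
time_s: 23.07
tcp_pos: [0.5153, 0.1495, 0.0586]
ee_rot: [[0.038, 0.999, -0.001], [0.999, -0.038, -0.0], [-0.0, -0.001, -1.0]]
wrist_force: [-0.7, -0.7, -2.8]
gripper_width: 0.272
```

No contact so far, and the teeth are well inside the slot. Lowering the last 8 mm.

```bash
python3 -m crank '[[0,0,0.003,0],[0,0,0.003,0],[0,0,0.001,0],[0,0,0,0],[0,0,0,0]]'
python3 -m crank '[[0,0,0.0005,0],[0,0,0.0005,0],[0,0,0,0],[0,0,0,0]]'
python3 -m crank '[[0,0,0.0003,0],[0,0,0,0],[0,0,0,0]]'
```

```text
time_s: 23.48
tcp_pos: [0.5154, 0.1495, 0.0519]
ee_rot: [[0.038, 0.999, -0.0], [0.999, -0.038, -0.0], [-0.0, -0.0, -1.0]]
wrist_force: [0.9, 0.6, -3.2]
gripper_width: 0.271
time_s: 23.82
tcp_pos: [0.5154, 0.1496, 0.051]
ee_rot: [[0.038, 0.999, 0.0], [0.999, -0.038, 0.0], [0.0, 0.0, -1.0]]
wrist_force: [0.9, -0.2, -2.9]
gripper_width: 0.273
time_s: 24.07
tcp_pos: [0.5154, 0.1496, 0.0507]
ee_rot: [[0.038, 0.999, -0.0], [0.999, -0.038, -0.0], [-0.0, 0.0, -1.0]]
wrist_force: [0.5, 1.0, -3.4]
gripper_width: 0.272
```

```bash
python3 -m crank '[[0,0,0.0004,0],[0,0,0,0],[0,0,0,0]]'
python3 -m crank '[[0,0,0.0003,0],[0,0,0,0],[0,0,0,0]]'
```

```text
time_s: 24.32
tcp_pos: [0.5154, 0.1496, 0.0505]
ee_rot: [[0.038, 0.999, 0.0], [0.999, -0.038, -0.0], [-0.0, 0.0, -1.0]]
wrist_force: [-1.6, -0.3, -0.1]
gripper_width: 0.271
time_s: 24.57
tcp_pos: [0.5154, 0.1496, 0.0505]
ee_rot: [[0.038, 0.999, 0.0], [0.999, -0.038, 0.0], [0.0, 0.0, -1.0]]
wrist_force: [-2.3, 0.1, 4.7]
gripper_width: 0.273
```

It is on the slot floor. Releasing.

```bash
python3 -m crank '[[0,0,-0.0004,0],[0,0,0,0]]'
python3 -m crank '[[0,0,0,0],[0,0,0,0],[0,0,0,0],[0,0,0,0],[0,0,0,0]]' 0.085
python3 -m crank '[[0,0,0,0],[0,0,0,0],[0,0,0,0],[0,0,0,0],[0,0,0,0]]'
python3 -m crank '[[0,0,0,0],[0,0,0,0],[0,0,0,0],[0,0,0,0],[0,0,0,0]]'
```

```text
time_s: 24.73
tcp_pos: [0.5154, 0.1496, 0.0505]
ee_rot: [[0.038, 0.999, 0.0], [0.999, -0.038, 0.0], [0.0, 0.0, -1.0]]
wrist_force: [-2.3, -0.3, 3.9]
gripper_width: 0.273
time_s: 25.15
tcp_pos: [0.5156, 0.1496, 0.0502]
ee_rot: [[0.038, 0.999, 0.0], [0.999, -0.038, 0.0], [0.0, 0.0, -1.0]]
wrist_force: [-0.5, -0.4, -0.3]
gripper_width: 0.567
time_s: 25.57
tcp_pos: [0.5154, 0.1496, 0.0504]
ee_rot: [[0.038, 0.999, 0.0], [0.999, -0.038, 0.0], [0.0, 0.0, -1.0]]
wrist_force: [-0.5, -0.2, -0.9]
gripper_width: 0.926
time_s: 25.98
tcp_pos: [0.5154, 0.1496, 0.0503]
ee_rot: [[0.038, 0.999, -0.0], [0.999, -0.038, 0.0], [0.0, -0.0, -1.0]]
wrist_force: [0.4, 0.1, 0.4]
gripper_width: 0.971
```

Rising straight up, then about 50 mm outward along +x for a view.

```bash
python3 -m crank '[[0,0,-0.01,0],[0,0,-0.025,0],[0,0,-0.035,0],[0,0,-0.035,0],[0,0,-0.035,0]]'
python3 -m crank '[[0,0.016,-0.034,0],[0,0.016,-0.034,0],[0,0.016,-0.034,0],[0,0,0,0],[0,0,0,0]]'
python3 -m crank '[[0,0,0,0],[0,0,0,0],[0,0,0,0]]'
python3 - <<'E'
from h import *
s=sense();c=capture('wrist');save('w14.png',c,s=1.5)
print(s['tcp_pos'])
P=cloud(c,s);x,y,z=P[...,0],P[...,1],P[...,2];v,u=np.mgrid[:384,:512]
reg=(x>.4)&(x<.62)&(y>.09)&(y<.21)&(v<220)
for a,b,n in[(.02,.034,'rest'),(.034,.06,'bar'),(.085,.105,'griptop')]:
    q=P[reg&(z>a)&(z<b)];print(n,len(q),cv2.minAreaRect((q[:,:2]*1000).astype(np.float32)),np.median(q[:,2]))
c=capture('top');save('t14.png',c,s=1.5)
P=cloud(c);L=tl(P);z=P[...,2]
for g in np.arange(-.076,.12,.019):
  k=(abs(L[...,0])<.025)&(abs(L[...,1]-g)<.0025)&(z<.05);print('%.3f %d %.4f'%(g,k.sum(),np.median(z[k])-.0063 if k.any() else 0),end=' ')
C=c['pixels'].astype(int);k=((C.sum(-1)<480)&(C.max(-1)-C.min(-1)<50)&(abs(L[...,0])<.052)&(L[...,1]>-.07)&(L[...,1]<.11)&(z<.05)).astype(np.uint8)
k=cv2.morphologyEx(k,cv2.MORPH_CLOSE,np.ones((3,3)))
n,l,st,ce=cv2.connectedComponentsWithStats(k)
for i in range(1,n):
    if st[i,4]>30: print(cv2.minAreaRect((L[l==i]*1000).astype(np.float32)))
E
```

```text
time_s: 26.4
tcp_pos: [0.5151, 0.1493, 0.1927]
ee_rot: [[0.038, 0.999, 0.0], [0.999, -0.038, -0.0], [-0.0, 0.0, -1.0]]
wrist_force: [0.7, 1.0, -0.1]
gripper_width: 0.975
time_s: 26.82
tcp_pos: [0.5645, 0.148, 0.2952]
ee_rot: [[0.039, 0.999, 0.005], [0.999, -0.039, 0.003], [0.003, 0.005, -1.0]]
wrist_force: [0.1, 0.7, -0.1]
gripper_width: 0.977
time_s: 27.07
tcp_pos: [0.5624, 0.1475, 0.2912]
ee_rot: [[0.038, 0.999, -0.002], [0.999, -0.038, -0.001], [-0.001, -0.002, -1.0]]
wrist_force: [0.0, -0.0, 0.3]
gripper_width: 0.977
[0.5624315  0.14745702 0.29115676]
rest 3423 ((514.8743896484375, 149.44125366210938), (59.990440368652344, 168.95542907714844), 87.75980377197266) 0.030107235293447554
bar 882 ((515.7598876953125, 149.60533142089844), (17.027368545532227, 139.4432830810547), 88.15544128417969) 0.03820430467106381
griptop 761 ((515.2368774414062, 150.048828125), (23.892454147338867, 43.02870559692383), 87.3216552734375) 0.09398326355858633
-0.076 43 0.0041 -0.057 43 0.0043 -0.038 43 0.0042 -0.019 39 0.0142 0.000 44 0.0132 0.019 46 0.0047 0.038 47 0.0138 0.057 44 0.0043 0.076 45 0.0039 0.095 46 0.0137 0.114 46 0.0041
```

View pics/w14.png

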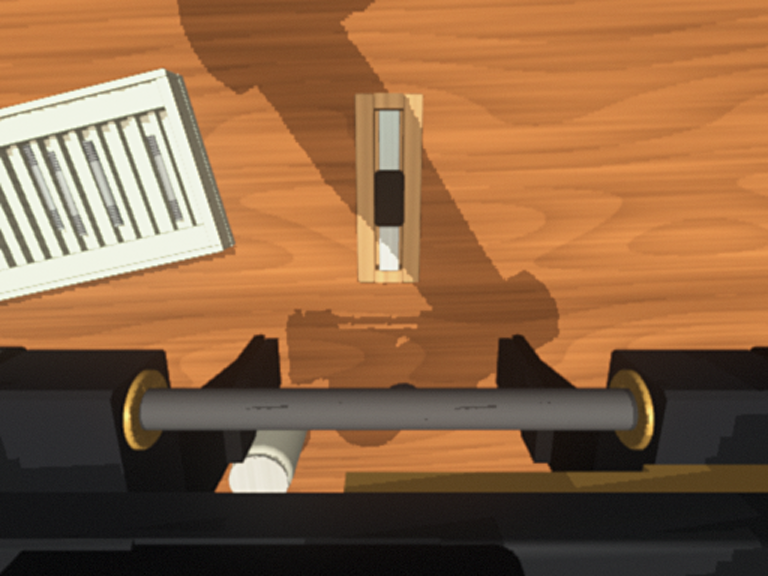

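View pics/t14.png

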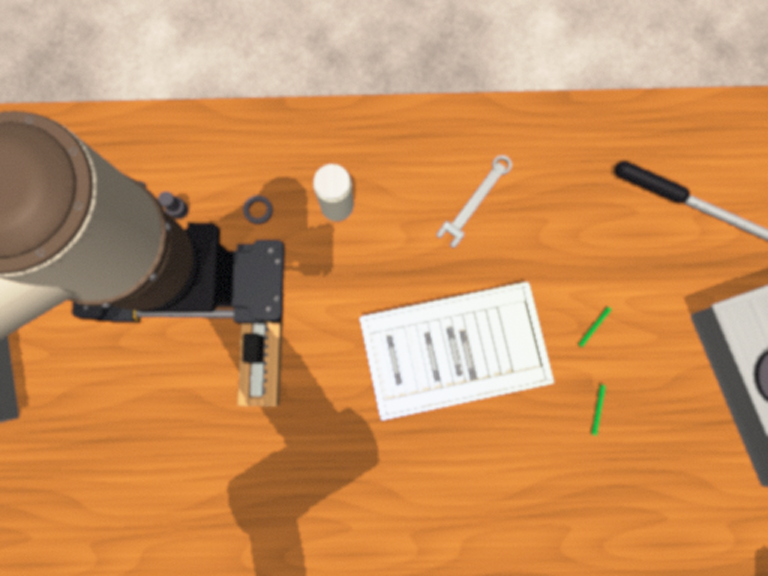

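The rake stands centred and upright in the slot: grip at (389,198) in the wrist view, top at 94 mm as at the start. All four axles are down, the bystanders sit where they were, and the gripper is clear. Handing in.

```bash
python3 -m crank '[[0,0,0,0],[0,0,0,0]]'; python3 -c "
from station import finish_job; print(finish_job())"
```

```text
time_s: 27.33
tcp_pos: [0.5632, 0.1477, 0.292]
ee_rot: [[0.038, 0.999, -0.001], [0.999, -0.038, -0.0], [-0.0, -0.001, -1.0]]
wrist_force: [-0.5, -0.1, 0.5]
gripper_width: 0.976
the job is handed in; nothing more can be done
None
```

I took the rake from its rest, set it down on the landing with about 5 N, and combed to tray y ≈ +96 mm. The wrist force readings put the load on the rails at roughly 5–10 N throughout. I then stood the rake back in its rest, let go and handed the job in at 27.3 s; no verdict is reported.

**Axles:** the last top view shows all four down in the grooves at y −19, 0, 38 and 95 mm. Their tops are at 13–14 mm, against 14 mm for a seated axle. I judged "parallel" by eye, because my script to measure the axle angles found no blobs.

**Rake:** it stands within about 1 mm of the slot centre, at its starting height and released. The robot is touching nothing, and the bystanders look unmoved.

**Disagreement:** one side view made the far axle look raised. The depth readings there, and the clear top view afterwards, showed it seated.

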